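# Cap off the grooved irrigation outlet

### The arm

A 6-joint arm with a two-finger parallel gripper is mounted at the origin on the work surface. World frame = base frame: x ahead of the robot, y to its left, z up, the work surface at z = 0. Lengths are in m, angles in rad, forces in N, time in s.
With the tool pointing down it reaches from about 0.325 to 1 m from the base axis. Payload 5.1 kg.
Tool frame: the origin (TCP) lies on the mounting face of the last link; the fingertips stand 173 mm ahead of it and the grasp point (between the pads) lies 155 mm ahead of it; z points along the fingers, y is the direction in which the jaws open and shut (so a half turn about z gives the same grasp; the last joint's range is limited). The gripper opens to 85 mm and grips with 20 to 120 N. Pads are 22 mm wide; open, the fingers measure 114 mm over their backs; the gripper's body (76 mm by 85 mm) begins 54 mm behind the grasp point. The pads swing forward as they close: fully open they stand 13 mm farther back than shut.
Start: joints at [1.04, 0.124, 1.65, -0, 1.367, -0.083], TCP at [0.281, 0.586, 0.405] pointing down, gripper open.
Joint ranges: [-2.61, 2.61], [-1.02, 2.33], [0.03, 2.71], [-1.35, 4.49], [0.32, 2.68], [-2.91, 2.91]. Speed limits (rad/s): [2.57, 2.57, 3.14, 3.14, 3.14, 3.14].

### API

Orientations are given as a rotation vector (axis times angle).
In Python, from station import robot gives the robot as it stands. The module is installed in compiled form; this text tells all that it offers.
- The arm moves only by the tool jog_arm, never from a script. Its argument "increments" is one flat list of numbers, 5 for each row, row after row: the shift along the world's x, y, z in cm, then the turn about the world's z in rad, then the closure, from 0 (fully open) to 1 (shut). In form: [dx, dy, dz, roll, jaw, dx, dy, dz, roll, jaw, ...]. A call has exactly 5 rows; each row is the pose to reach, as a shift and turn from the pose measured when the call began; what a row does not reach only later rows make up. A row lasts 1/10 s, in which the tool goes at most 50 mm and 8.59 degrees, less where a joint would pass 70% of its speed; a pose out of reach is approached as far as the arm can. A call with a gripper value outside its range is refused whole. The fingers move at their own pace and stop on an object; the grip force is fixed at half the most. Time passes only in rows, so rows that repeat a pose let the fingers close, or fill a call up. It gives the time, the measured TCP pose, the force and the opening at its end, in the units of the state.
- robot.state(): the state, without advancing time (a new reading comes with each control period).
- robot.camera(name): name is "side" or "top"; returns the picture (400x640x3 uint8, red, green, blue); there is no depth.
- robot.camera_info(name): a dict with "vfov" (degrees; the focal length in pixels is half the picture's height over the tangent of half this angle, whatever the lens; pixels are square), "cx", "cy" (the principal point, pixels), "k1" (the pictures are not rectified: a ray, as slopes to the right and down, at radius r is drawn at 1 + k1 r^2 times it, then the intrinsics apply), "pose" (4x4, takes a point from camera to world coordinates). Camera axes: x right, y up, looking along -z (the intrinsics and any distortion apply to the point x, -y, -z); pixel columns grow to the right and rows downward; lengths in m; the calibration is good to about 2 mm. A picture is of the moment at which its call begins. camera_info takes no time and is no camera call.
- robot.hand_in(): hands the job in, once; it reports no verdict.
The state is a dict: "clock": time; "joint_pos": joint angles; "joint_velocities": joint speeds; "tau": joint torques, N m; "eef_pos": TCP position; "ee_rot": TCP orientation; "contact_force": force on the tool from outside, world axes, zero at the start; "ft_torque": the same for the moment, N m; "finger_gap": opening from 0.0 (shut) to 1.0 (fully open).
Only numpy, scipy, OpenCV 4.12 (cv2) and the standard library are available. Lean on these libraries where they do the work, as an engineer would, in place of code of your own. Each camera call takes 0.05 s, during which the arm holds its last target.

### The job

Cap off the grooved irrigation outlet: put the metal cap coupler, its two cam arms still up, squarely over the grooved adapter, then swing both cam arms down together, keeping them about level with each other, until both are fully home and the cap is drawn down tight. Press only as hard as the arms need, so that the rubber seal under the cap is not crushed, and leave the threaded riser, the pots and the trowel alone.

Things in the scene. Friction and masses are not known exactly. Their poses are not given: they have to be found in the camera images.
- cap: loose aluminium cap coupler, 320 to 400 g: an upside-down round cup, 52 mm outside diameter, 43 mm high, open below, bore 43 mm wide, 38 mm deep. It starts mouth down on the bench. Origin: centre of its mouth (underside); z up its axis. A cam arm is hinged on its +y and on its -y side; its +x and -x sides are free for gripping. Each hinge is 29 mm off the axis, 16 mm above the mouth
- cam_a (a joint): angle (rad) of the brass cam arm on the cap's +y side, hinged parallel to the cap's x. 0 = open: slants up and outwards, 50 degrees above level; it grows as the arm swings outwards and down; 1.57 = fully home at its stop, 40 degrees below level. Stiff hinge (0.14 N m), stays where left; the last 0.4 rad is stiffer: it draws the cap down about 4 mm on the seal
- cam_b (a joint): the same for the arm on the cap's -y side. Straddling the cap and pressing straight down on both arms at once, 43 to 57 mm either side of the cap's axis, swings them; it takes about 9 to 20 N in all, most near the end
- cam_a_tip (a point): middle of the roller (11 mm thick, 16 mm wide) at the end of the +y arm, 46 mm from its hinge; the arm is a bar 12 mm wide and 7 mm thick
- cam_b_tip (a point): the same point on the -y arm
- adapter: fixed grooved adapter: an aluminium spigot on a riser with a round 80 mm steel flange on the bench. Origin: centre of the flange's underside, z up. Spigot 40 mm in diameter, bevelled to 34 mm at its top, 94 mm up; groove 28 mm in diameter, 63 to 80 mm up. Cap resting on the seal: its mouth is 64 mm above this origin; cap locked: about 60 mm
- adapter_top (a point): centre of the spigot's top face. On it sits a springy black rubber seal, 31 mm wide, standing 8 mm proud
- threaded_riser: fixed thin riser with thread, 29 mm in diameter and 72 mm high, on the same kind of flange; the cap does not belong there. Origin: centre of the flange's underside
- clay_pot: terracotta pot with a succulent, 84 mm wide, 70 mm high without leaves, about 110 mm with them; origin centre of underside
- glazed_pot: white glazed pot with a succulent, 72 mm wide, 60 mm high without leaves, about 95 mm with them; origin centre of underside
- trowel: hand trowel lying on the bench, 235 mm long, 55 mm wide; origin near its middle, x along it
- seal (a joint): how far (m) the rubber seal is pressed in from above: 0 free, about 0.004 with the cap locked (24 N), crushed beyond 0.0058 (31 N). It holds 8 N before it yields, then 4 N per mm. With the arms home, pressing the cap or arms down with about 28 N or more crushes it

How it is judged:
On the way:
1. the cap sits squarely over the adapter with both arms still up (horizontal distance between cap and adapter below 0.004 m and z of cap in the frame of adapter below 0.067 m and angle between cap's own z axis and vertical below 0.1 rad and value of joint each of cam_a, cam_b below 0.5 rad), for 0.2 s.
At the end, for the whole second after the job is handed in: Both cam arms are within 0.12 rad of their stop (angle above 1.45), the cap is centred on the adapter within 4 mm, upright within 0.06 rad and drawn down so that its mouth is less than 61.8 mm above the adapter's origin, and it is at rest (value of joint each of cam_a, cam_b above 1.45 rad and horizontal distance between cap and adapter below 0.004 m and z of cap in the frame of adapter below 0.0618 m and angle between cap's own z axis and vertical below 0.06 rad and linear speed of cap below 0.01 m/s); the robot touches nothing.
It fails at once if one cam arm is swung down more than about 0.5 rad ahead of the other ((value of joint cam_a above 0.7 rad and value of joint cam_b below 0.2 rad) or (value of joint cam_a above 1 rad and value of joint cam_b below 0.5 rad) or (value of joint cam_a above 1.3 rad and value of joint cam_b below 0.8 rad) or (value of joint cam_b above 0.7 rad and value of joint cam_a below 0.2 rad) or (value of joint cam_b above 1 rad and value of joint cam_a below 0.5 rad) or (value of joint cam_b above 1.3 rad and value of joint cam_a below 0.8 rad)).
It fails at once if the seal is crushed: pressed in by more than 5.8 mm (value of joint seal above 0.0058 m).
It fails at once if the threaded riser is touched with more than 5 N (contact force between threaded_riser and cap above 5 N or contact force between threaded_riser and the fingers above 5 N).
It fails at once if a pot or the trowel is moved more than 20 mm (distance of any of clay_pot, glazed_pot, trowel from where it was at the start of the episode above 0.02 m).
It also fails if it takes over 64 s, if anything falls off the work surface, if the arm or the gripper's body presses on something with over 40 N, if the wrist force passes 120 N, or if a joint passes its speed limit or range.

## Working session

There is one attempt and no reset: what is moved stays moved. The work goes in short steps, Python scripts to look and compute and a tool call to move; the robot and the scene stay as the last step left them, time stands still between calls to the robot, and variables do not carry over. Pictures are saved under pics/ and viewed, and the job is handed in when it is done.

Besides the shell and the picture viewer there is one more tool, called after "Emit:" by a JSON object that holds its "name" and its "arguments". jog_arm: Moves the arm, as the interface text tells. Its arguments: {"type":"object","properties":{"increments":{"type":"array","items":{"type":"number"}}},"required":["increments"]}

```bash
mkdir -p pics; python3 - <<'E'
from station import robot
import cv2
for n in("side","top"):
    i=robot.camera_info(n);print(n,i)
    cv2.imwrite(f"pics/{n}0.png",robot.camera(n)[:,:,::-1])
print(robot.state())
E
```

```text
side {'vfov': 57.196183345363885, 'cx': 323.2049741943741, 'cy': 203.57326473013285, 'k1': 0.003280131318518997, 'pose': array([[-0.97768603,  0.11318446, -0.17697264,  0.44329963],
       [-0.20978394, -0.4819819 ,  0.85069627,  0.82020741],
       [ 0.01098799,  0.86883987,  0.49497125,  0.55550697],
       [ 0.        ,  0.        ,  0.        ,  1.        ]])}
top {'vfov': 52.924178195902186, 'cx': 321.9084838462567, 'cy': 199.02380898013482, 'k1': 0.002100403860265642, 'pose': array([[-0.01992578,  0.99697534, -0.07512078,  0.51373199],
       [-0.99968185, -0.02102928, -0.01392727, -0.00508212],
       [-0.01546488,  0.07481936,  0.99707718,  1.24484919],
       [ 0.        ,  0.        ,  0.        ,  1.        ]])}
{'clock': 0.1, 'joint_pos': array([ 1.04038530e+00,  1.24409951e-01,  1.65152322e+00,  1.37874721e-05,
        1.36752866e+00, -8.25797062e-02]), 'joint_velocities': array([ 0.00010302, -0.00094513, -0.00126627,  0.00121585,  0.00027661,
       -0.0002561 ]), 'tau': array([ 1.01451697e-03, -4.24928069e+01, -3.66654396e+01, -1.64192970e-04,
        3.92999544e-03, -2.95738836e-06]), 'eef_pos': array([0.28135397, 0.58569708, 0.40360344]), 'ee_rot': array([-6.97464134e-01, -3.06259961e+00,  2.79234755e-03]), 'contact_force': array([-0.33879687,  0.42810462, -0.11500129]), 'ft_torque': array([ 0.04389834,  0.00198323, -0.03651582]), 'finger_gap': 0.9948378958525352}
```

View pics/side0.png

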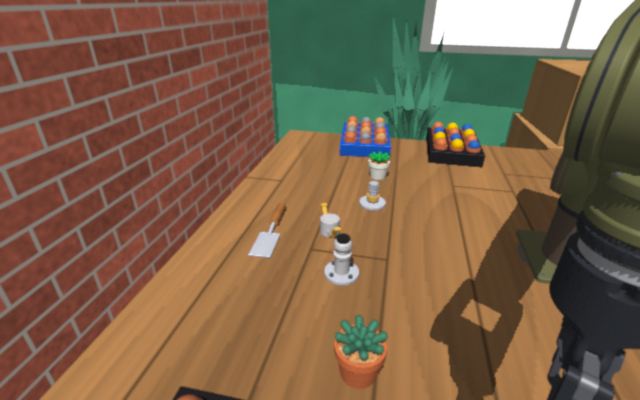

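View pics/top0.png

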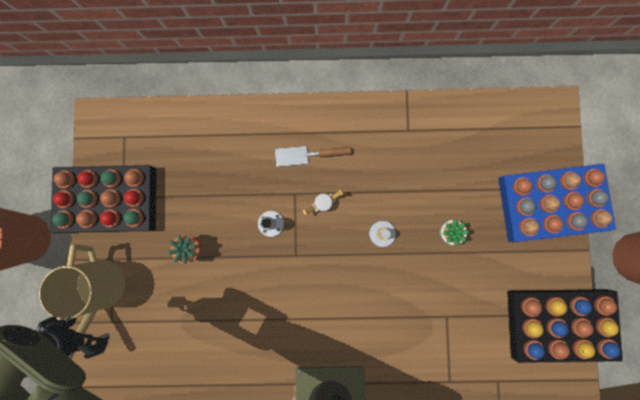

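Top view: the adapter is near (271,222), the cap near (323,202) with arms toward lower-left and upper-right, and the threaded riser is at (383,234). I'll enlarge these.

```bash
python3 - <<'E'
import cv2
t=cv2.imread("pics/top0.png");s=cv2.imread("pics/side0.png")
cv2.imwrite("pics/topc.png",cv2.resize(t[180:250,250:350],None,fx=8,fy=8,interpolation=cv2.INTER_CUBIC))
cv2.imwrite("pics/sidec.png",cv2.resize(s[195:290,310:410],None,fx=6.3,fy=6.3,interpolation=cv2.INTER_CUBIC))
E
```

```text
(no output)
```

View pics/topc.png

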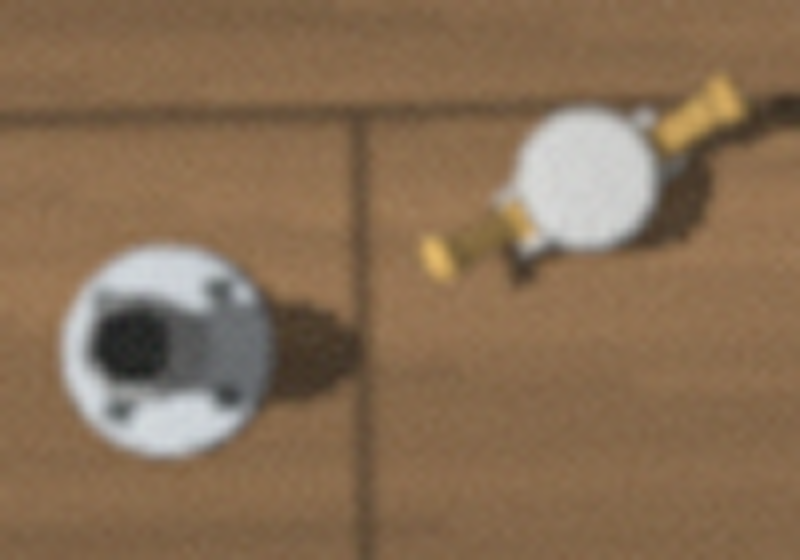

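View pics/sidec.png

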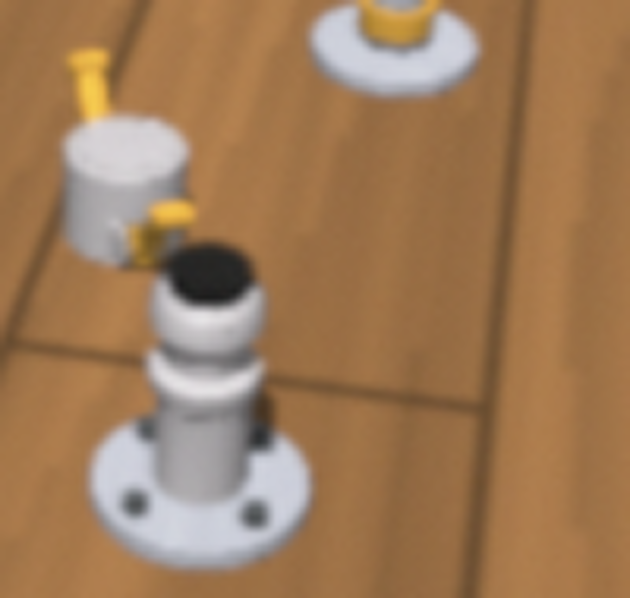

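```bash
cat > h.py <<'E'
import numpy as np, cv2
from station import robot
def KD(n):
    i=robot.camera_info(n);f=200/np.tan(np.radians(i["vfov"]/2))
    return np.array([[f,0,i["cx"]],[0,f,i["cy"]],[0,0,1]]),np.array([i["k1"],0,0,0.]),np.array(i["pose"])
def ray(n,u,v):
    K,D,P=KD(n);a,b=cv2.undistortPoints(np.array([[[u,v]]],float),K,D)[0,0]
    return P[:3,3],P[:3,:3]@np.array([a,-b,-1])
def atz(n,u,v,z):
    o,d=ray(n,u,v);return o+d*(z-o[2])/d[2]
def proj(n,X):
    K,D,P=KD(n);c=(np.asarray(X,float).reshape(-1,3)-P[:3,3])@P[:3,:3]
    return cv2.projectPoints(c*[1,-1,-1],np.zeros(3),np.zeros(3),K,D)[0][:,0]
def crop(x,y,x0,y0,s): return (x+.5)/s-.5+x0,(y+.5)/s-.5+y0
E
python3 - <<'E'
from h import *
np.set_printoptions(precision=4,suppress=True)
T=lambda x,y,z:atz("top",*crop(x,y,250,180,8),z)
S=lambda x,y,z:atz("side",*crop(x,y,310,195,6.3),z)
print("cap",T(588,178,.043),S(126,153,.043))
a=T(437,257,.0512);b=T(726,101,.0512);print("tips",a,b,np.linalg.norm(a-b),(a+b)/2,np.arctan2(*(a-b)[1::-1]))
print("tips side",S(90,60,.0555),S(172,214,.0555))
print("seal",T(131,343,.102),S(210,273,.102))
print("flange",T(167,351,.006),S(200,480,.006))
t=atz("top",383,234,.0);print("riser",t)
E
```

```text
cap [0.5958 0.0084 0.043 ] [0.5932 0.015  0.043 ]
tips [0.567  0.065  0.0512] [ 0.6229 -0.0437  0.0512] 0.12226543496015346 [0.595  0.0107 0.0512] 2.0459161463217037
tips side [ 0.6197 -0.0367  0.0555] [0.5632 0.0746 0.0555]
seal [0.5364 0.1715 0.102 ] [0.533  0.1767 0.102 ]
flange [0.5349 0.1725 0.006 ] [0.5341 0.1705 0.006 ]
riser [ 0.4956 -0.1737  0.    ]
```

```bash
cat > ov.py <<'E'
from h import *
import sys
def circ(c,r,z,n=72):
    a=np.linspace(0,2*np.pi,n);return np.c_[c[0]+r*np.cos(a),c[1]+r*np.sin(a),0*a+z]
def draw(img,n,X,x0,y0,s,col):
    p=(proj(n,X)-[x0,y0]+.5)*s-.5
    cv2.polylines(img,[np.round(p).astype(int)],False,col,1,cv2.LINE_AA)
def capdraw(img,n,c,z,yaw,x0,y0,s,ang=0.):
    draw(img,n,circ(c,.026,z+.043),x0,y0,s,(0,0,255)); draw(img,n,circ(c,.026,z),x0,y0,s,(0,0,255))
    d=np.array([np.cos(yaw),np.sin(yaw),0]) # +y dir of cap
    for sg in(1,-1):
        h=np.array([*c,z+.016])+sg*d*.029
        t=h+sg*d*.046*np.cos(np.radians(50)-ang)+[0,0,.046*np.sin(np.radians(50)-ang)]
        draw(img,n,[h,t],x0,y0,s,(255,0,0))
def adraw(img,n,c,x0,y0,s):
    for r,z in((.04,0),(.0155,.102),(.017,.094)): draw(img,n,circ(c,r,z),x0,y0,s,(0,255,0))
E
cat > a.py <<'E'
from ov import *
t=cv2.imread("pics/top0.png");s=cv2.imread("pics/side0.png")
ts=cv2.resize(t[180:250,250:350],None,fx=8,fy=8,interpolation=cv2.INTER_CUBIC)
ss=cv2.resize(s[195:290,310:410],None,fx=6,fy=6,interpolation=cv2.INTER_CUBIC)
A,C,Y=eval(sys.argv[1]);dA,dC=eval(sys.argv[2])
for im,n,o,f,k in((ts,"top",(250,180),8,0),(ss,"side",(310,195),6,1)):
    a=np.array(A)+k*np.array(dA);c=np.array(C)+k*np.array(dC)
    adraw(im,n,a,*o,f);capdraw(im,n,c,0,Y,*o,f)
cv2.imwrite("pics/ovt%s.png"%sys.argv[3],ts);cv2.imwrite("pics/ovs%s.png"%sys.argv[3],ss)
E
python3 a.py "(.5353,.172),(.5955,.0095),2.046" "(0,0),(0,0)" 1
```

```text
(no output)
```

View pics/ovt1.png

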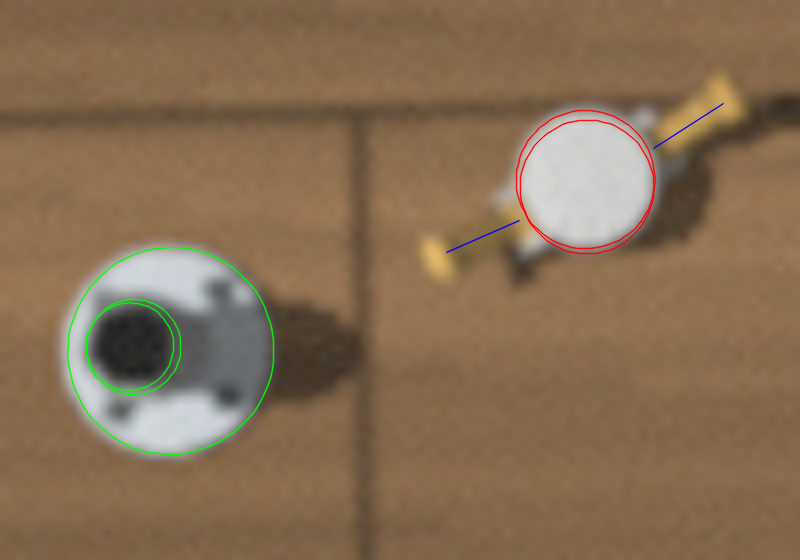

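View pics/ovs1.png

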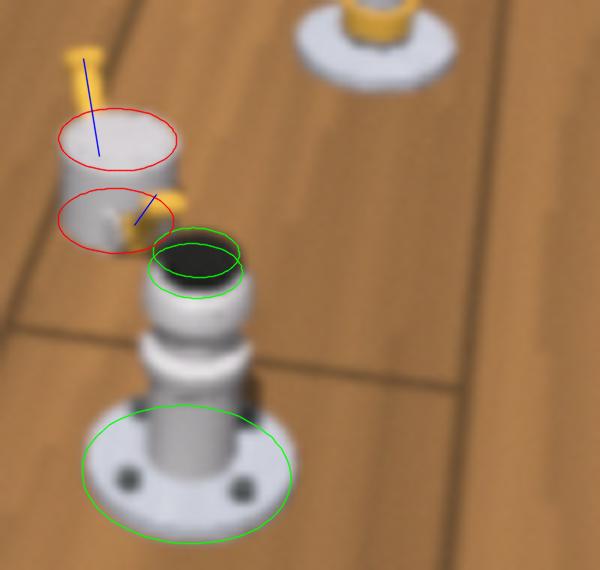

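```bash
python3 - <<'E'
from h import *
from scipy.spatial.transform import Rotation as R
s=robot.state();M=R.from_rotvec(s["ee_rot"]).as_matrix();y=M[:,1]
a=np.arctan2(y[1],y[0]);print("jaw yaw",a, "turn to .475:",(.475-a+np.pi/2)%np.pi-np.pi/2,"z",M[:,2])
print(np.array([.5953,.010,.30])-s["eef_pos"])
E
```

```text
jaw yaw 1.1229623626004848 turn to .475: -0.6479623626004848 z [-9.57239831e-04 -1.60551506e-03 -9.99998253e-01]
[ 0.31394603 -0.57569708 -0.10360344]
```

Emit:
{"name": "jog_arm", "arguments": {"increments": [5, -9, -1, -0.13, 0, 10, -18, -2, -0.26, 0, 14, -26, -3, -0.39, 0, 18, -33, -4, -0.52, 0, 22, -40, -4, -0.65, 0]}}

```text
clock: 0.6
eef_pos: [0.401, 0.3658, 0.3787]
ee_rot: [-1.645, -2.675, 0.004]
contact_force: [1.0, -0.1, 0.3]
finger_gap: 0.998
```

Emit:
{"name": "jog_arm", "arguments": {"increments": [3, -5, -1, 0, 0, 6, -10, -2, 0, 0, 9, -15, -3, 0, 0, 12, -20, -4, 0, 0, 14, -24, -5, 0, 0]}}

```text
clock: 1.1
eef_pos: [0.5255, 0.1534, 0.335]
ee_rot: [-1.645, -2.675, 0.004]
contact_force: [1.0, 0.6, -0.2]
finger_gap: 0.999
```

Emit:
{"name": "jog_arm", "arguments": {"increments": [3, -5, -1, 0, 0, 6, -10, -2, 0, 0, 8, -12, -3, 0, 0, 8, -12, -3, 0, 0, 8, -12, -3, 0, 0]}}

```text
clock: 1.6
eef_pos: [0.6056, 0.0324, 0.3036]
ee_rot: [-1.647, -2.671, 0.005]
contact_force: [0.2, 0.0, -0.4]
finger_gap: 0.998
```

```bash
python3 - <<'E'
from h import *
from scipy.spatial.transform import Rotation as R
s=robot.state();M=R.from_rotvec(s["ee_rot"]).as_matrix();y=M[:,1]
print(s["eef_pos"],s["joint_pos"],np.arctan2(y[1],y[0]), np.array([.5953,.010,.22])-s["eef_pos"])
E
```

```text
[0.60560401 0.03236919 0.30363458] [-3.49303497e-02  1.13088848e-01  1.83805093e+00 -1.06221019e-03
  1.19529008e+00 -5.00521011e-01] 0.4659860441232889 [-0.01030401 -0.02236919 -0.08363458]
```

Emit:
{"name": "jog_arm", "arguments": {"increments": [-1, -2.2, 0, 0, 0, -1, -2.2, 0, 0, 0, -1, -2.2, -3, 0, 0, -1, -2.2, -6, 0, 0, -1, -2.2, -7.5, 0, 0]}}

```text
clock: 2.1
eef_pos: [0.5943, 0.0119, 0.2264]
ee_rot: [-1.643, -2.67, 0.007]
contact_force: [-0.4, 1.1, -0.1]
finger_gap: 1.002
```

```bash
python3 - <<'E'
from h import *
print(robot.state()["eef_pos"])
s=robot.camera("side")[:,:,::-1]
cv2.imwrite("pics/s2.png",cv2.resize(s[130:280,270:400],None,fx=4,fy=4,interpolation=cv2.INTER_CUBIC))
E
```

```text
[0.59427269 0.01185772 0.22636919]
```

View pics/s2.png

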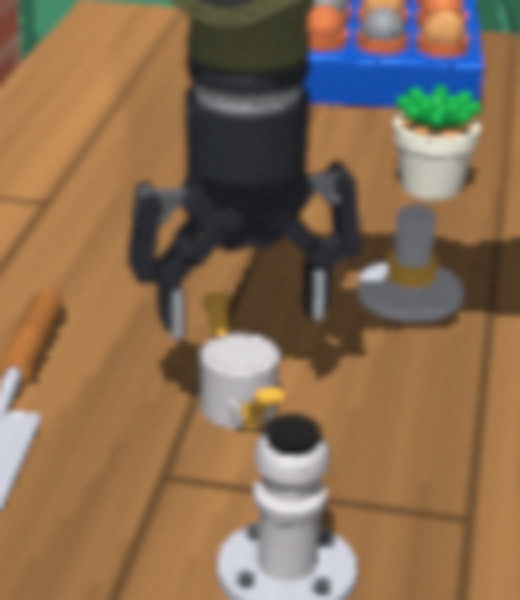

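```bash
python3 - <<'E'
from h import *
for z in(.056,.066,.070):print(z,atz("side",*crop(248.5,326,270,130,4),z))
for z in(.055,.066):print(proj("side",[.5943,.0119,z]), (proj("side",[.5943,.0119,z])-[270,130])*4)
print(atz("side",*crop(240,357,270,130,4),.043))
E
```

```text
0.056 [ 0.59129031 -0.00385285  0.056     ]
0.066 [0.58832757 0.01264462 0.066     ]
0.07 [0.58714248 0.01924361 0.07      ]
[[329.47355391 214.31869774]] [[237.89421564 337.27479094]]
[[329.55557251 210.71478907]] [[238.22229006 322.85915626]]
[0.59303342 0.01502635 0.043     ]
```

Emit:
{"name": "jog_arm", "arguments": {"increments": [0.3, 0.1, -1, 0, 0, 0.3, 0.1, -2, 0, 0, 0.3, 0.1, -3, 0, 0, 0.3, 0.1, -4, 0, 0, 0.3, 0.1, -4.3, 0, 0]}}

```text
clock: 2.65
eef_pos: [0.5962, 0.0127, 0.18]
ee_rot: [-1.641, -2.666, 0.011]
contact_force: [-0.3, 0.7, 0.3]
finger_gap: 0.998
```

```bash
python3 - <<'E'
from h import *
print(robot.state()["eef_pos"],robot.state()["contact_force"])
s=robot.camera("side")[:,:,::-1]
cv2.imwrite("pics/s3.png",cv2.resize(s[150:280,270:400],None,fx=4,fy=4,interpolation=cv2.INTER_CUBIC))
E
```

```text
[0.59623109 0.01270512 0.18002627] [-0.27608974  0.7224857   0.30629146]
```

View pics/s3.png

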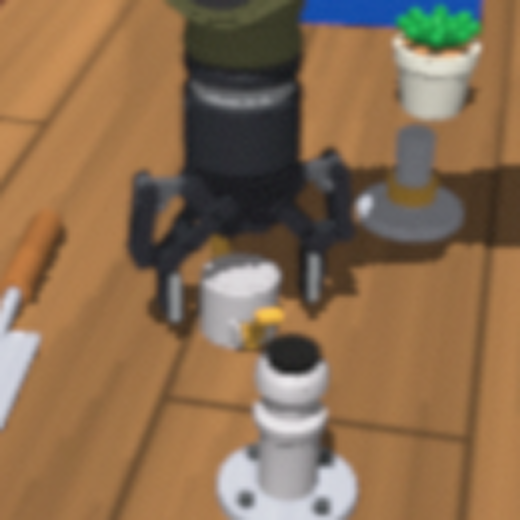

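Emit:
{"name": "jog_arm", "arguments": {"increments": [0.2, 0.1, 0, 0, 0.1, 0.2, 0.1, 0, 0, 0.2, 0.2, 0.1, 0, 0, 0.3, 0.2, 0.1, 0, 0, 0.4, 0.2, 0.1, 0, 0, 0.6]}}

```text
clock: 3.2
eef_pos: [0.5984, 0.0135, 0.1809]
ee_rot: [-1.641, -2.666, 0.011]
contact_force: [-3.0, -1.8, 4.8]
finger_gap: 0.588
```

Emit:
{"name": "jog_arm", "arguments": {"increments": [0, 0, 0, 0, 0.8, 0, 0, 0, 0, 0.8, 0, 0, 0, 0, 0.8, 0, 0, 0, 0, 0.8, 0, 0, 0, 0, 0.8]}}

```text
clock: 3.7
eef_pos: [0.5984, 0.0135, 0.181]
ee_rot: [-1.641, -2.666, 0.011]
contact_force: [-1.7, -0.6, 1.3]
finger_gap: 0.585
```

Emit:
{"name": "jog_arm", "arguments": {"increments": [0, 0, 1, 0, 0.8, 0, 0, 4, 0, 0.8, 0, 0, 7, 0, 0.8, 0, 0, 10, 0, 0.8, 0, 0, 13, 0, 0.8]}}

```text
clock: 4.2
eef_pos: [0.5979, 0.0137, 0.3115]
ee_rot: [-1.64, -2.665, 0.011]
contact_force: [-0.1, 0.1, -3.5]
finger_gap: 0.591
```

Emit:
{"name": "jog_arm", "arguments": {"increments": [0, 0, 1, 0, 0.8, -1, 4, 1, 0, 0.8, -2, 7, 1, 0, 0.8, -3, 10, 1, 0, 0.8, -4, 12, 1, 0, 0.8]}}

```text
clock: 4.7
eef_pos: [0.5568, 0.1353, 0.3199]
ee_rot: [-1.638, -2.664, 0.013]
contact_force: [-0.1, -0.6, -3.8]
finger_gap: 0.586
```

```bash
python3 - <<'E'
from h import *
s=robot.state();print(s["eef_pos"],s["contact_force"],s["finger_gap"])
c=robot.camera("side")[:,:,::-1]
cv2.imwrite("pics/s4r.png",c)
cv2.imwrite("pics/s4.png",cv2.resize(c[150:290,260:420],None,fx=4,fy=4,interpolation=cv2.INTER_CUBIC))
c=robot.camera("top")[:,:,::-1];cv2.imwrite("pics/t4r.png",c)
E
```

```text
[0.55676084 0.13527046 0.31990542] [-0.14607699 -0.59628308 -3.7504018 ] 0.5855822576187776
```

View pics/s4.png

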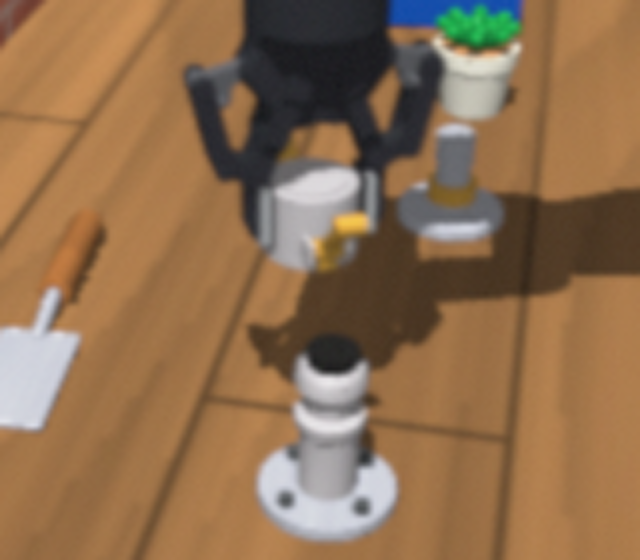

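View pics/t4r.png

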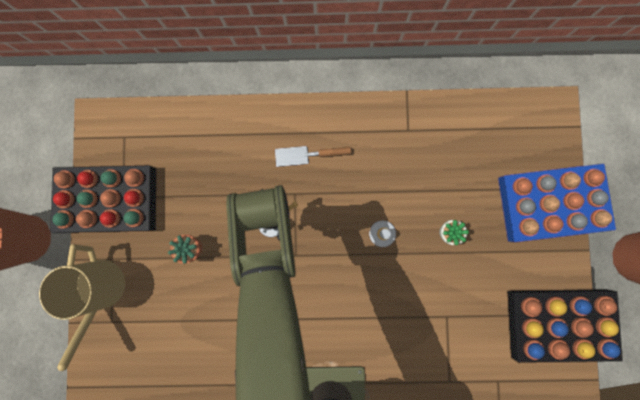

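```bash
cat > b.py <<'E'
from ov import *
# args: raw, crop x0 y0 w h, scale, capxy, z, yaw, adapterxy, pixel bias
def go(raw,out,x0,y0,w,h,s,c,z,yaw,A,b=(0,0)):
    im=cv2.imread(raw)[y0:y0+h,x0:x0+w];im=cv2.resize(im,None,fx=s,fy=s,interpolation=cv2.INTER_CUBIC)
    o=(x0-b[0],y0-b[1]);capdraw(im,"side",c,z,yaw,*o,s);adraw(im,"side",A,*o,s);cv2.imwrite(out,im)
E
python3 -c "
from b import *
go('pics/s4r.png','pics/o4.png',300,180,90,110,5.4,(.5568,.1353),.139,2.037,(.535,.1725),(.6,1))"
```

```text
(no output)
```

View pics/o4.png

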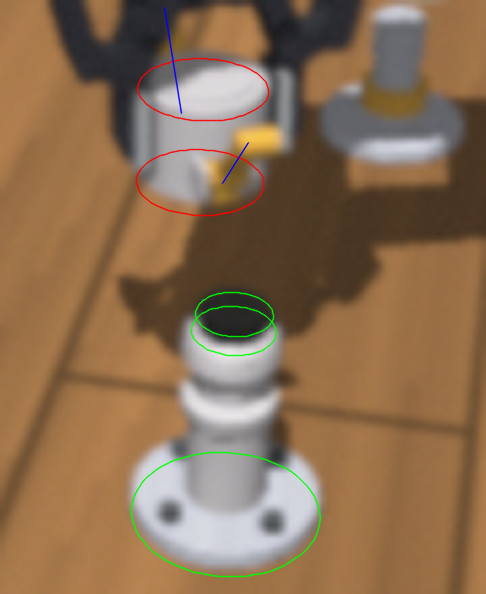

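```bash
python3 -c "
from b import *
im=cv2.imread('pics/side0.png')[225:290,315:370]
a=cv2.resize(im,None,fx=9,fy=9,interpolation=cv2.INTER_CUBIC);b=a.copy()
c=(.535,.1725);o=(315,225)
for r,z in((.04,0),(.0155,.102),(.0155,.094),(.02,.08),(.02,.063),(.02,.088)):draw(b,'side',circ(c,r,z),*o,9,(0,255,0))
im2=cv2.imread('pics/s4r.png')[180:225,315:360]
cv2.imwrite('pics/o5.png',b)
a2=cv2.resize(im2,None,fx=12,fy=12,interpolation=cv2.INTER_CUBIC)
capdraw(a2,'side',(.5568,.1353),.139,2.037,315,180,12);cv2.imwrite('pics/o6.png',a2)"
```

```text
(no output)
```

View pics/o5.png

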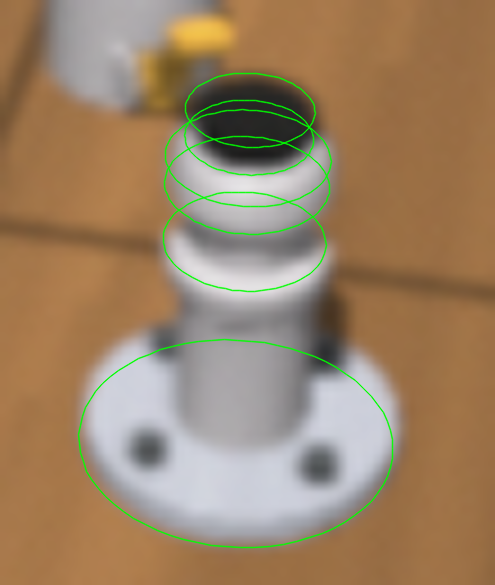

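View pics/o6.png

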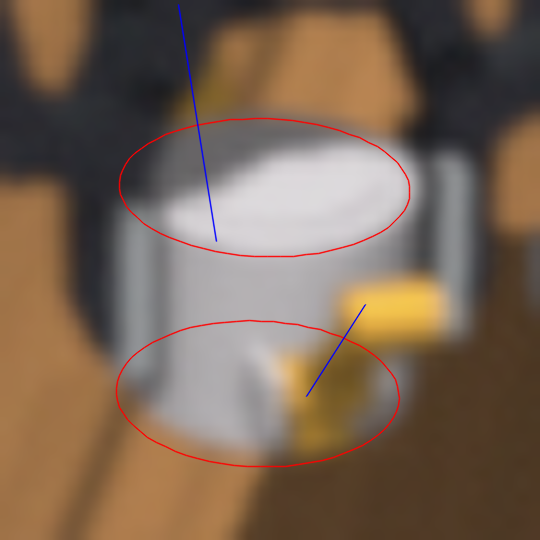

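```bash
python3 - <<'E'
from h import *
from scipy.spatial.transform import Rotation as R
s=robot.state();M=R.from_rotvec(s["ee_rot"]).as_matrix();print(M, s["eef_pos"]+.155*M[:,2],s["eef_pos"])
E
```

```text
[[-4.53252895e-01  8.91211563e-01 -1.74287961e-02]
 [ 8.91342504e-01  4.53330169e-01  5.46060354e-04]
 [ 8.38765437e-03 -1.52875233e-02 -9.99847958e-01]] [0.55354996 0.13587904 0.16476131] [0.55625143 0.1357944  0.31973774]
```

Emit:
{"name": "jog_arm", "arguments": {"increments": [-0.5, 1, 0, 0, 0.8, -1.2, 2.3, 0, 0, 0.8, -1.8, 3.5, 0, 0, 0.8, -2.1, 4.1, 0, 0, 0.8, -2.1, 4.1, 0, 0, 0.8]}}

```text
clock: 5.3
eef_pos: [0.5348, 0.1776, 0.3197]
ee_rot: [-1.633, -2.666, 0.014]
contact_force: [0.7, -1.4, -3.8]
finger_gap: 0.585
```

```bash
python3 - <<'E'
from b import *
s=robot.state();p=s["eef_pos"];print(p,s["ee_rot"])
c=robot.camera("side")[:,:,::-1];cv2.imwrite("pics/s7r.png",c)
a=cv2.resize(c[180:290,300:380].copy(),None,fx=7,fy=7,interpolation=cv2.INTER_CUBIC)
a=a[:]
C=(p[0]-.0006,p[1]-.0039);print(C)
capdraw(a,"side",C,p[2]-.181,2.037,300,180,7);adraw(a,"side",(.5347,.1725),300,180,7)
cv2.imwrite("pics/o7.png",a[:600])
E
```

```text
[0.53484789 0.17760976 0.3197113 ] [-1.63286793 -2.66618214  0.01354144]
(np.float64(0.534247889683758), np.float64(0.17370976152699413))
```

View pics/o7.png

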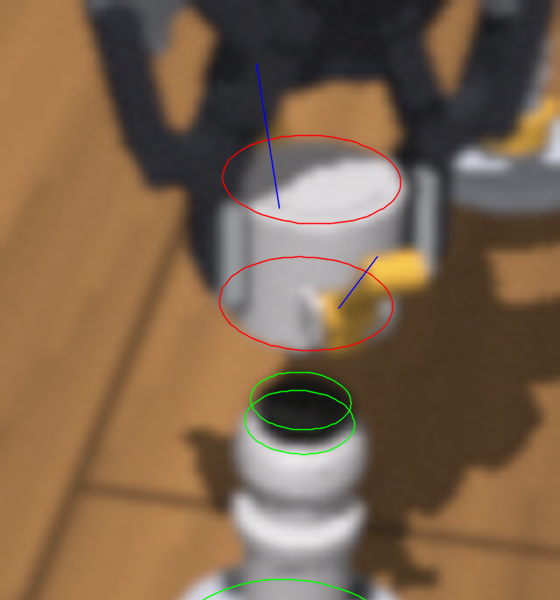

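Emit:
{"name": "jog_arm", "arguments": {"increments": [0.1, -0.1, -0.5, 0, 0.8, 0.1, -0.1, -1.5, 0, 0.8, 0.1, -0.1, -2.5, 0, 0.8, 0.1, -0.1, -2.9, 0, 0.8, 0.1, -0.1, -2.9, 0, 0.8]}}

```text
clock: 5.85
eef_pos: [0.5357, 0.1759, 0.289]
ee_rot: [-1.633, -2.664, 0.017]
contact_force: [-0.1, -0.5, -4.0]
finger_gap: 0.585
```

```bash
cat > look.py <<'E'
from b import *
k=sys.argv[1];off=eval(sys.argv[2])
s=robot.state();p=s["eef_pos"];print(p,s["ee_rot"],s["contact_force"],s["ft_torque"])
c=robot.camera("side")[:,:,::-1];cv2.imwrite(f"pics/s{k}r.png",c)
a=cv2.resize(c[190:275,300:380].copy(),None,fx=7,fy=7,interpolation=cv2.INTER_CUBIC)
b=a.copy()
capdraw(b,"side",(p[0]+off[0],p[1]+off[1]),p[2]+off[2],2.037,300,190,7);adraw(b,"side",(.5347,.1725),300,190,7)
cv2.imwrite(f"pics/o{k}.png",b);cv2.imwrite(f"pics/n{k}.png",a)
E
python3 look.py 8 "(-.0012,-.0039,-.181)"
```

```text
[0.53567372 0.1758549  0.2890273 ] [-1.63289739 -2.66404167  0.01694138] [-0.12907901 -0.46000565 -3.95762632] [ 0.00031236 -0.02786494  0.05267881]
```

View pics/o8.png

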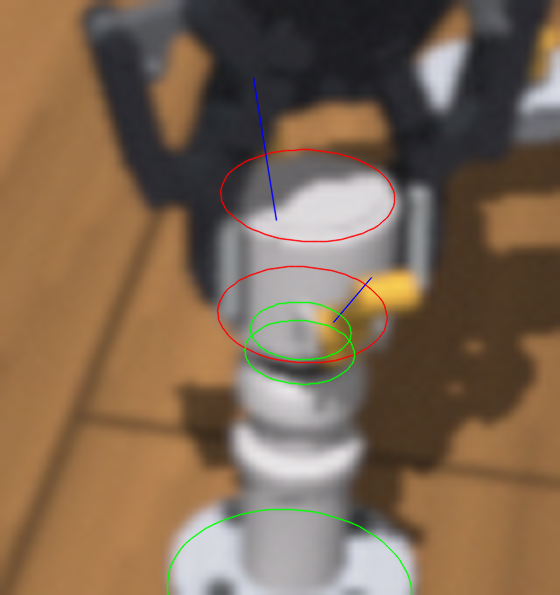

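View pics/n8.png

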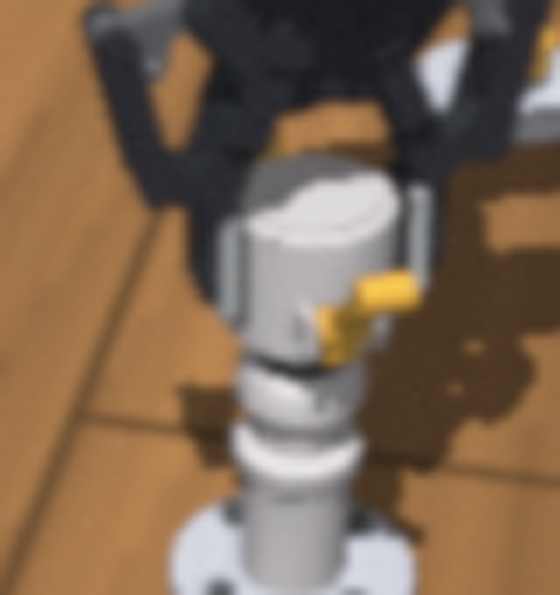

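Emit:
{"name": "jog_arm", "arguments": {"increments": [0, 0, -0.4, 0, 0.8, 0, 0, -0.8, 0, 0.8, 0, 0, -1.2, 0, 0.8, 0, 0, -1.5, 0, 0.8, 0, 0, -1.5, 0, 0.8]}}

```text
clock: 6.4
eef_pos: [0.5357, 0.1759, 0.2742]
ee_rot: [-1.633, -2.664, 0.017]
contact_force: [-0.1, -0.1, -3.4]
finger_gap: 0.588
```

Mouth is at about 93 mm, past the seal top, with no contact yet.

Emit:
{"name": "jog_arm", "arguments": {"increments": [0, 0, -0.3, 0, 0.8, 0, 0, -0.6, 0, 0.8, 0, 0, -0.9, 0, 0.8, 0, 0, -1.2, 0, 0.8, 0, 0, -1.2, 0, 0.8]}}

```text
clock: 6.9
eef_pos: [0.5358, 0.1758, 0.2618]
ee_rot: [-1.633, -2.665, 0.017]
contact_force: [1.9, -0.5, -5.3]
finger_gap: 0.587
```

Emit:
{"name": "jog_arm", "arguments": {"increments": [0, 0, -0.3, 0, 0.8, 0.05, 0, -0.6, 0, 0.8, 0.05, 0, -0.9, 0, 0.8, 0.05, 0, -1.2, 0, 0.8, 0.05, 0, -1.2, 0, 0.8]}}

```text
clock: 7.4
eef_pos: [0.5361, 0.1758, 0.249]
ee_rot: [-1.633, -2.664, 0.018]
contact_force: [0.5, 1.1, -4.3]
finger_gap: 0.585
```

Emit:
{"name": "jog_arm", "arguments": {"increments": [0, 0, -0.1, 0, 0.8, 0, 0, -0.2, 0, 0.8, 0, 0, -0.3, 0, 0.8, 0, 0, -0.35, 0, 0.8, 0, 0, -0.35, 0, 0.8]}}

```text
clock: 7.9
eef_pos: [0.5361, 0.1758, 0.2455]
ee_rot: [-1.633, -2.664, 0.018]
contact_force: [0.0, -0.1, -3.9]
finger_gap: 0.59
```

```bash
python3 look.py 9 "(-.0015,-.0039,-.181)"
```

```text
[0.53605122 0.17578281 0.24546236] [-1.6326519  -2.66388267  0.01791452] [ 0.02052406 -0.14872955 -3.86359467] [-0.03601364  0.00021983  0.00628238]
```

View pics/n9.png

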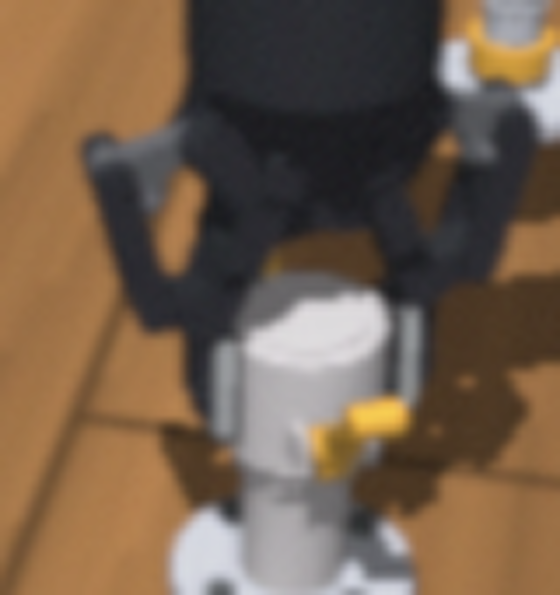

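The cap covers the spigot, with its arm still up at crop (375,415) and no side load. I'll touch down and release.

Emit:
{"name": "jog_arm", "arguments": {"increments": [0, 0, -0.1, 0, 0.8, 0, 0, -0.1, 0, 0.7, 0, 0, -0.1, 0, 0.5, 0, 0, -0.1, 0, 0.3, 0, 0, -0.1, 0, 0]}}

```text
clock: 8.45
eef_pos: [0.5364, 0.1759, 0.2452]
ee_rot: [-1.633, -2.665, 0.016]
contact_force: [-0.2, -0.1, 0.2]
finger_gap: 0.848
```

Emit:
{"name": "jog_arm", "arguments": {"increments": [0, 0, 0, 0, 0, 0, 0, 0, 0, 0, 0, 0, 0, 0, 0, 0, 0, 0.5, 0, 0, 0, 0, 1, 0, 0]}}

```text
clock: 8.95
eef_pos: [0.5364, 0.1759, 0.2554]
ee_rot: [-1.633, -2.665, 0.016]
contact_force: [-0.7, -0.3, 0.2]
finger_gap: 0.998
```

Emit:
{"name": "jog_arm", "arguments": {"increments": [0, 0, 2, 0, 0, 0, 0, 5, 0, 0, 0, 0, 8, 0, 0, 0, 0, 10, 0, 0, 0, 0, 10, 0, 0]}}

```text
clock: 9.45
eef_pos: [0.5374, 0.1761, 0.3602]
ee_rot: [-1.636, -2.67, 0.007]
contact_force: [0.3, 0.0, 0.3]
finger_gap: 1.001
```

```bash
python3 - <<'E'
from ov import *
s=robot.state();print(s["eef_pos"],s["ee_rot"])
c=robot.camera("side")[:,:,::-1];cv2.imwrite("pics/s10r.png",c)
a=cv2.resize(c[190:275,300:380],None,fx=7,fy=7,interpolation=cv2.INTER_CUBIC);b=a.copy()
capdraw(b,"side",(.5347,.1725),.064,2.037,300,190,7);adraw(b,"side",(.5347,.1725),300,190,7)
cv2.imwrite("pics/n10.png",a);cv2.imwrite("pics/o10.png",b)
E
```

```text
[0.53740836 0.1761434  0.36018039] [-1.63614786 -2.6697794   0.00748341]
```

View pics/o10.png

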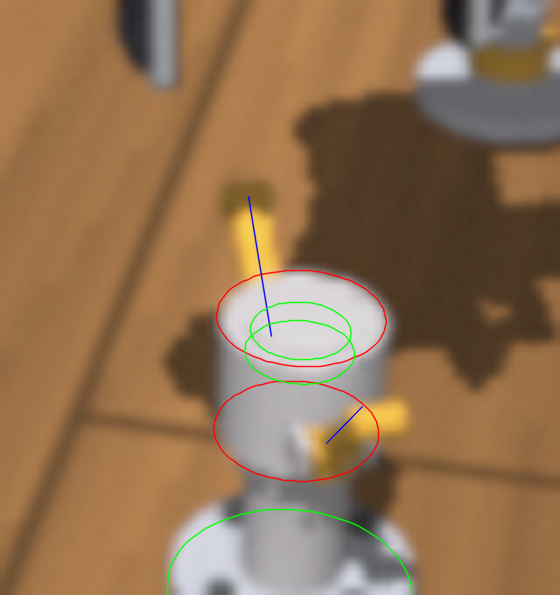

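View pics/n10.png

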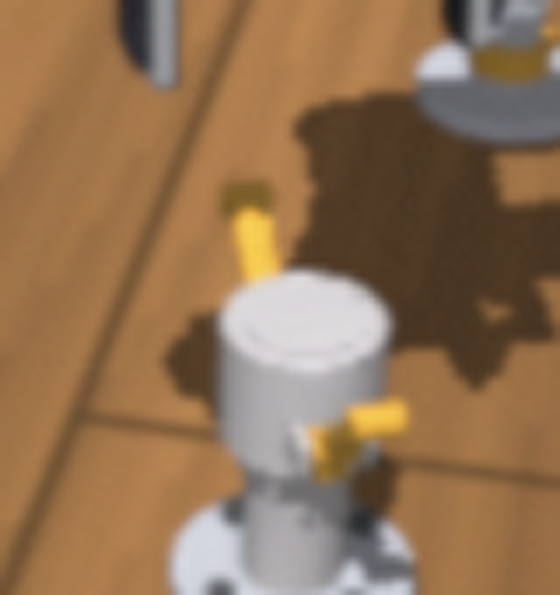

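```bash
python3 - <<'E'
from h import *
S=lambda x,y,z:atz("side",*crop(x,y,300,190,7),z)
b=S(247,197,.1152);a=S(379,416,.1152)
print(a,b,np.linalg.norm(a-b),(a+b)/2,np.arctan2(*(a-b)[1::-1]))
print(S(305,321,.107))
E
```

```text
[0.50305916 0.22853389 0.1152    ] [0.56132044 0.12088516 0.1152    ] 0.12240354081215618 [0.5321898  0.17470953 0.1152    ] 2.0668709862586656
[0.53303882 0.17458437 0.107     ]
```

Emit:
{"name": "jog_arm", "arguments": {"increments": [0, 0, 0, -0.13, 0, 0, 0, 0, -0.27, 0, 0, 0, 0, -0.41, 0, 0, 0, 0, -0.55, 0, 0, 0, 0, -0.69, 0]}}

```text
clock: 10.0
eef_pos: [0.5363, 0.1759, 0.3551]
ee_rot: [-2.443, -1.948, 0.009]
contact_force: [0.7, -0.5, 0.5]
finger_gap: 1.002
```

Emit:
{"name": "jog_arm", "arguments": {"increments": [0, 0, 0, -0.13, 0, 0, 0, 0, -0.27, 0, 0, 0, 0, -0.41, 0, 0, 0, 0, -0.55, 0, 0, 0, 0, -0.69, 0]}}

```text
clock: 10.5
eef_pos: [0.5357, 0.1757, 0.3527]
ee_rot: [-2.96, -0.998, 0.006]
contact_force: [0.6, 1.1, -0.2]
finger_gap: 1.0
```

```bash
cat > pose.py <<'E'
from h import *
from scipy.spatial.transform import Rotation as R
s=robot.state();M=R.from_rotvec(s["ee_rot"]).as_matrix();y=M[:,1];p=s["eef_pos"];t=p+.16*M[:,2]
yaw=np.arctan2(y[1],y[0])%np.pi
print("tcp",p,"tip",t,"yaw",yaw,"need turn",2.05-yaw,"need xy",np.array([.534,.1725])-t[:2],"F",s["contact_force"],"y",y,"j6",s["joint_pos"][5])
E
python3 pose.py
```

```text
tcp [0.53573722 0.17571351 0.35268117] tip [0.53426892 0.17824251 0.1927079 ] yaw 2.2211308066255757 need turn -0.1711308066255759 need xy [-0.00026892 -0.00574251] F [ 0.55121296  1.06124928 -0.24496719] y [ 0.60535307 -0.79575043 -0.0181361 ] j6 1.1337340317073727
```

Emit:
{"name": "jog_arm", "arguments": {"increments": [0, -0.3, 0, -0.1, 0, 0, -0.55, 0, -0.17, 0, 0, -0.55, -2, -0.17, 0, 0, -0.55, -4, -0.17, 0, 0, -0.55, -4, -0.17, 0]}}

```text
clock: 11.0
eef_pos: [0.5339, 0.1698, 0.3073]
ee_rot: [-3.034, -0.743, 0.018]
contact_force: [-0.7, 0.1, -0.8]
finger_gap: 1.003
```

```bash
python3 pose.py; python3 - <<'E'
from ov import *
c=robot.camera("side")[:,:,::-1];cv2.imwrite("pics/s11r.png",c)
a=cv2.resize(c[160:275,290:390],None,fx=5.2,fy=5.2,interpolation=cv2.INTER_CUBIC);cv2.imwrite("pics/n11.png",a)
E
```

```text
tcp [0.53394498 0.16977664 0.30732633] tip [0.53144998 0.17220457 0.14736421] yaw 2.0508438905288724 need turn -0.0008438905288725707 need xy [0.00255002 0.00029543] F [-0.65714816  0.14865909 -0.82465008] y [ 0.46172278 -0.88678362 -0.02066144] j6 1.2923602954930873
```

View pics/n11.png

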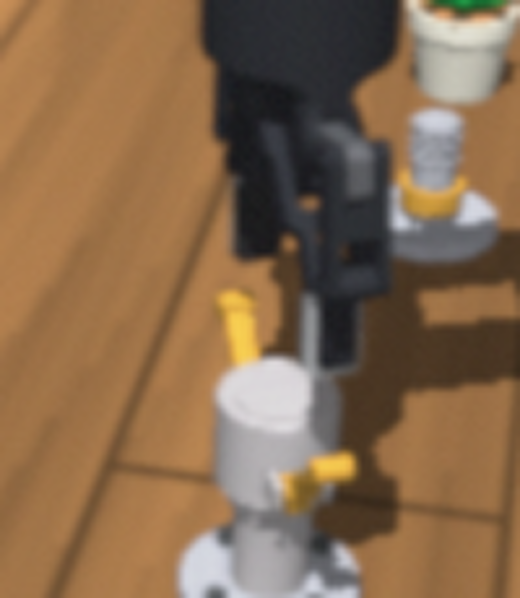

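```bash
python3 - <<'E'
from ov import *
a=cv2.imread("pics/n11.png");o=(290,160);s=5.2
p=np.array([.53145,.1722,.1474]);u=np.array([.4617,-.8868,-.0207]);v=np.array([.887,.4617,0])
for sg in(1,-1):
    q=[p+sg*u*r+v*w for r,w in((.0425,-.011),(.0425,.011),(.057,.011),(.057,-.011),(.0425,-.011))]
    draw(a,"side",q,*o,s,(0,0,255))
capdraw(a,"side",(.534,.1725),.064,2.05,*o,s)
cv2.imwrite("pics/o11.png",a)
E
```

```text
(no output)
```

View pics/o11.png

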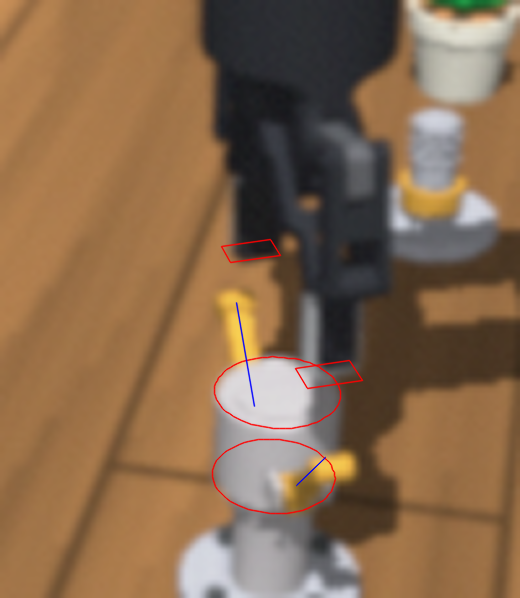

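Emit:
{"name": "jog_arm", "arguments": {"increments": [0.15, 0, 0, 0.02, 0, 0.3, 0, -0.5, 0.04, 0, 0.3, 0, -1, 0.04, 0, 0.3, 0, -1.5, 0.04, 0, 0.3, 0, -1.8, 0.04, 0]}}

```text
clock: 11.55
eef_pos: [0.5375, 0.1699, 0.2908]
ee_rot: [-3.018, -0.803, 0.014]
contact_force: [0.2, -0.5, -0.4]
finger_gap: 0.999
```

```bash
python3 pose.py; python3 - <<'E'
from ov import *
c=robot.camera("side")[:,:,::-1];cv2.imwrite("pics/s12r.png",c)
a=cv2.resize(c[170:275,290:390],None,fx=5.6,fy=5.6,interpolation=cv2.INTER_CUBIC);cv2.imwrite("pics/n12.png",a)
E
```

```text
tcp [0.5375223  0.1699482  0.29083228] tip [0.53534003 0.17237993 0.13086565] yaw 2.090967829322948 need turn -0.04096782932294829 need xy [-0.00134003  0.00012007] F [ 0.172887   -0.47445326 -0.37676552] y [ 0.49692987 -0.86756095 -0.01996739] j6 1.2508374137318832
```

View pics/n12.png

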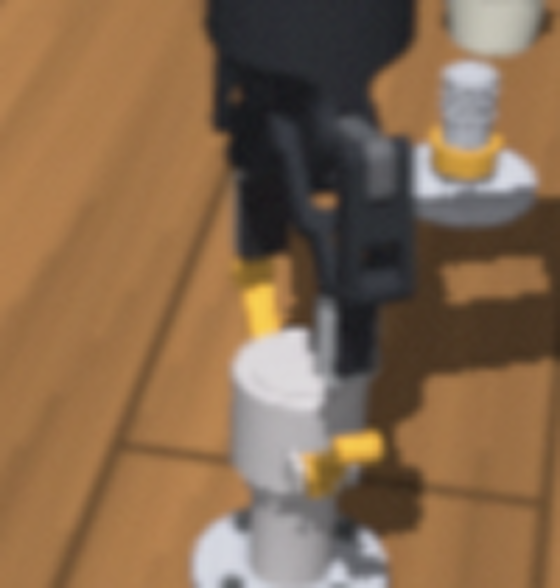

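```bash
python3 - <<'E'
from ov import *
a=cv2.imread("pics/n12.png");o=(290,170);s=5.6
u=np.array([.497,-.8676,-.02]);v=np.array([.8676,.497,0])
for zz,col in((.131,(0,0,255)),(.141,(0,255,0))):
  p=np.array([.53534,.1724,zz])
  for sg in(1,-1):
    q=[p+sg*u*r+v*w for r,w in((.0425,-.011),(.0425,.011),(.057,.011),(.057,-.011),(.0425,-.011))]
    draw(a,"side",q,*o,s,col)
capdraw(a,"side",(.534,.1725),.064,2.067,*o,s)
cv2.imwrite("pics/o12.png",a)
E
```

```text
(no output)
```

View pics/o12.png

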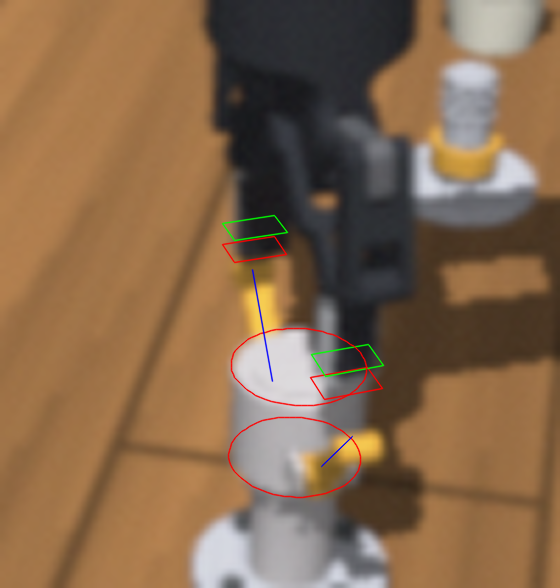

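Emit:
{"name": "jog_arm", "arguments": {"increments": [0, 0, -0.2, 0, 0, 0, 0, -0.4, 0, 0, 0, 0, -0.6, 0, 0, 0, 0, -0.8, 0, 0, 0, 0, -0.8, 0, 0]}}

```text
clock: 12.1
eef_pos: [0.5372, 0.1699, 0.282]
ee_rot: [-3.018, -0.803, 0.017]
contact_force: [-0.1, -0.5, -0.7]
finger_gap: 1.001
```

Emit:
{"name": "jog_arm", "arguments": {"increments": [0, 0, -0.2, 0, 0, 0, 0, -0.4, 0, 0, 0, 0, -0.6, 0, 0, 0, 0, -0.8, 0, 0, 0, 0, -0.8, 0, 0]}}

```text
clock: 12.6
eef_pos: [0.5371, 0.1699, 0.2735]
ee_rot: [-3.018, -0.803, 0.018]
contact_force: [0.3, -0.2, 0.4]
finger_gap: 0.999
```

```bash
cat > snap.py <<'E'
from ov import *
k=sys.argv[1]
c=robot.camera("side")[:,:,::-1];cv2.imwrite(f"pics/s{k}r.png",c)
cv2.imwrite(f"pics/n{k}.png",cv2.resize(c[190:275,300:380],None,fx=7,fy=7,interpolation=cv2.INTER_CUBIC))
E
python3 pose.py;python3 snap.py 13
```

```text
tcp [0.53708996 0.16985796 0.27351365] tip [0.53457014 0.17222475 0.113551  ] yaw 2.090880034979084 need turn -0.0408800349790841 need xy [-0.00057014  0.00027525] F [ 0.2997074  -0.15248867  0.42821806] y [ 0.49684667 -0.8675923  -0.02066345] j6 1.2502474682384541
```

View pics/n13.png

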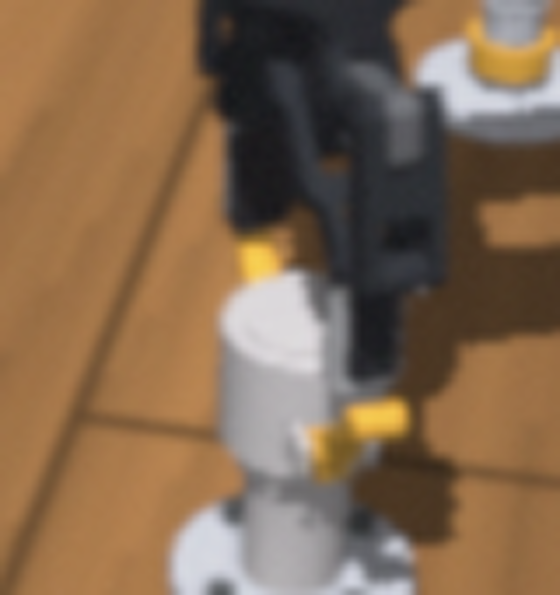

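Emit:
{"name": "jog_arm", "arguments": {"increments": [0, 0, -0.1, 0, 0, 0, 0, -0.2, 0, 0, 0, 0, -0.3, 0, 0, 0, 0, -0.4, 0, 0, 0, 0, -0.4, 0, 0]}}

```text
clock: 13.15
eef_pos: [0.5372, 0.1699, 0.2697]
ee_rot: [-3.018, -0.803, 0.017]
contact_force: [-1.5, 1.5, 0.9]
finger_gap: 1.001
```

Emit:
{"name": "jog_arm", "arguments": {"increments": [0, 0, -0.1, 0, 0, 0, 0, -0.2, 0, 0, 0, 0, -0.3, 0, 0, 0, 0, -0.4, 0, 0, 0, 0, -0.4, 0, 0]}}

```text
clock: 13.65
eef_pos: [0.5374, 0.17, 0.2663]
ee_rot: [-3.018, -0.803, 0.016]
contact_force: [-1.3, 0.6, 3.7]
finger_gap: 0.997
```

```bash
python3 pose.py;python3 snap.py 14
```

```text
tcp [0.53738168 0.16998274 0.26629172] tip [0.53502123 0.17238667 0.1063272 ] yaw 2.091022105752524 need turn -0.04102210575252396 need xy [-0.00102123  0.00011333] F [-1.28729404  0.60884654  3.69063588] y [ 0.49697292 -0.86752692 -0.0203705 ] j6 1.249917947300007
```

View pics/n14.png

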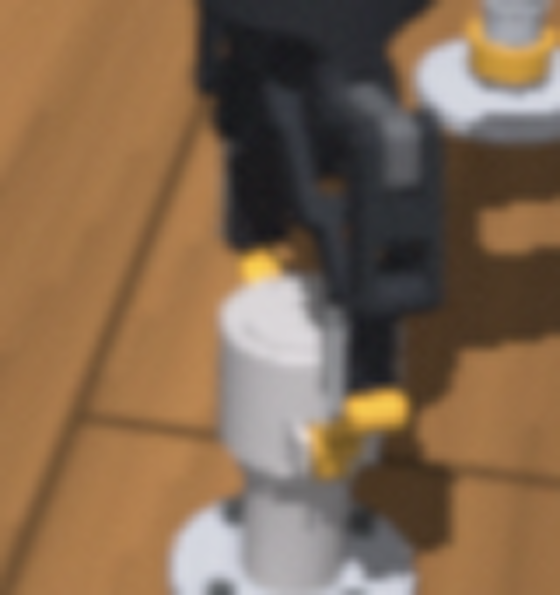

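Emit:
{"name": "jog_arm", "arguments": {"increments": [-0.05, 0.1, 0, 0, 0, -0.1, 0.2, 0, 0, 0, -0.1, 0.2, -0.1, 0, 0, -0.1, 0.2, -0.2, 0, 0, -0.1, 0.2, -0.2, 0, 0]}}

```text
clock: 14.2
eef_pos: [0.5365, 0.172, 0.2649]
ee_rot: [-3.018, -0.803, 0.017]
contact_force: [-1.6, -0.5, 6.3]
finger_gap: 1.006
```

Emit:
{"name": "jog_arm", "arguments": {"increments": [0, 0, -0.1, 0, 0, 0, 0, -0.2, 0, 0, 0, 0, -0.3, 0, 0, 0, 0, -0.4, 0, 0, 0, 0, -0.4, 0, 0]}}

```text
clock: 14.7
eef_pos: [0.5371, 0.1721, 0.2627]
ee_rot: [-3.018, -0.803, 0.014]
contact_force: [-3.9, -1.5, 10.2]
finger_gap: 1.001
```

```bash
python3 pose.py;python3 snap.py 15
```

```text
tcp [0.53705788 0.17205685 0.26271352] tip [0.53490656 0.17450351 0.1027467 ] yaw 2.090917640763026 need turn -0.040917640763026064 need xy [-0.00090656 -0.00200351] F [-3.86353215 -1.51958715 10.19499928] y [ 0.49688648 -0.86758616 -0.01995192] j6 1.253594291662768
```

View pics/n15.png

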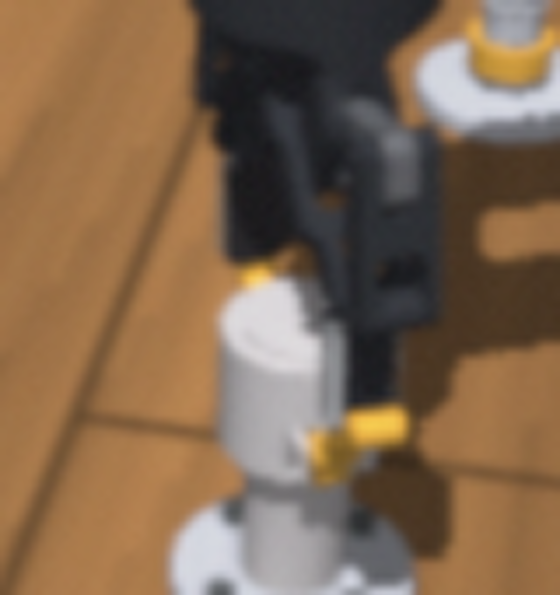

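Emit:
{"name": "jog_arm", "arguments": {"increments": [-0.1, 0, -0.1, 0, 0, -0.15, -0.05, -0.2, 0, 0, -0.15, -0.05, -0.3, 0, 0, -0.15, -0.05, -0.4, 0, 0, -0.15, -0.05, -0.5, 0, 0]}}

```text
clock: 15.25
eef_pos: [0.5368, 0.1718, 0.2606]
ee_rot: [-3.018, -0.803, 0.007]
contact_force: [-1.9, 0.0, 11.9]
finger_gap: 0.997
```

Emit:
{"name": "jog_arm", "arguments": {"increments": [0, 0, -0.1, 0, 0, 0, 0, -0.2, 0, 0, 0, 0, -0.3, 0, 0, 0, 0, -0.4, 0, 0, 0, 0, -0.5, 0, 0]}}

```text
clock: 15.75
eef_pos: [0.5377, 0.172, 0.2582]
ee_rot: [-3.019, -0.803, 0.002]
contact_force: [-2.1, -1.7, 14.1]
finger_gap: 0.999
```

```bash
python3 pose.py;python3 snap.py 16
```

```text
tcp [0.53772512 0.17197717 0.25817191] tip [0.53677776 0.17466653 0.09819732] yaw 2.0910284332317914 need turn -0.04102843323179162 need xy [-0.00277776 -0.00216653] F [-2.05279537 -1.74856531 14.10105732] y [ 0.49700518 -0.86757052 -0.01752809] j6 1.2529484574455898
```

View pics/n16.png

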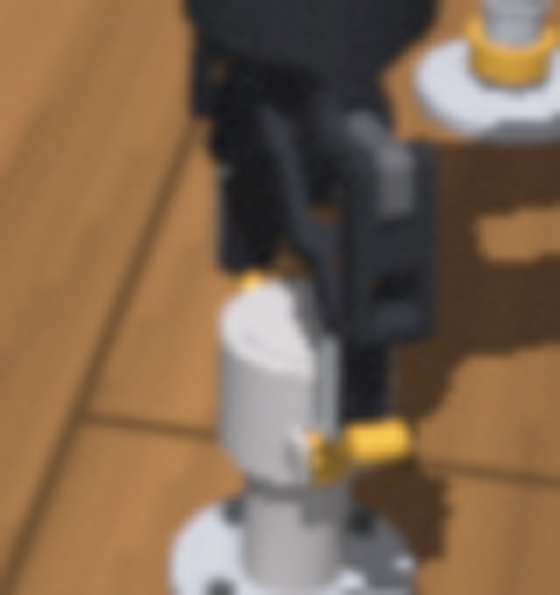

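Emit:
{"name": "jog_arm", "arguments": {"increments": [-0.2, 0, -0.1, 0, 0, -0.3, -0.05, -0.3, 0, 0, -0.3, -0.05, -0.4, 0, 0, -0.3, -0.05, -0.5, 0, 0, -0.3, -0.05, -0.6, 0, 0]}}

```text
clock: 16.3
eef_pos: [0.5365, 0.1719, 0.2558]
ee_rot: [-3.019, -0.803, -0.009]
contact_force: [-0.2, -0.5, 14.7]
finger_gap: 0.999
```

```bash
python3 pose.py; cat > arm.py <<'E'
from ov import *
# predicted near/far roller crop px (crop 300,190 x7) vs angle, bias-calibrated at open
u=np.array([np.cos(2.06),np.sin(2.06),0])
def tip(sg,ang,z=.064):
    t=np.radians(50)-ang
    return np.array([.534,.1725,z+.016])+sg*u*(.029+.048*np.cos(t))+[0,0,.048*np.sin(t)]
f=lambda X:(proj("side",X)[0]-[300,190]+.5)*7-.5
bn=np.array([379,416])-f(tip(1,0));bf=np.array([247,197])-f(tip(-1,0));print(bn,bf)
for a in np.arange(0,1.6,.1):print(round(a,1),(f(tip(1,a))+bn).round(),(f(tip(-1,a))+bf).round())
E
python3 arm.py
```

```text
tcp [0.53654736 0.1718932  0.25579104] tip [0.5366878  0.17483924 0.09581822] yaw 2.0910706217606254 need turn -0.04107062176062559 need xy [-0.0026878  -0.00233924] F [-0.17548117 -0.5046068  14.70871874] y [ 0.49705812 -0.86757807 -0.01554084] j6 1.252954829965229
[ 7.92602386 12.34023957] [1.62602955 6.33672389]
0.0 [379. 416.] [247. 197.]
0.1 [383. 432.] [244. 200.]
0.2 [386. 449.] [240. 204.]
0.3 [388. 466.] [238. 210.]
0.4 [391. 483.] [235. 217.]
0.5 [392. 499.] [233. 225.]
0.6 [393. 515.] [231. 234.]
0.7 [394. 530.] [230. 244.]
0.8 [393. 544.] [229. 255.]
0.9 [393. 558.] [229. 267.]
1.0 [391. 570.] [229. 280.]
1.1 [389. 581.] [229. 293.]
1.2 [387. 590.] [230. 306.]
1.3 [384. 598.] [231. 320.]
1.4 [381. 605.] [233. 334.]
1.5 [377. 609.] [235. 348.]
```

Emit:
{"name": "jog_arm", "arguments": {"increments": [-0.1, 0, -0.1, 0, 0, -0.2, -0.05, -0.3, 0, 0, -0.2, -0.05, -0.4, 0, 0, -0.2, -0.05, -0.5, 0, 0, -0.2, -0.05, -0.6, 0, 0]}}

```text
clock: 16.8
eef_pos: [0.5362, 0.1717, 0.2534]
ee_rot: [-3.019, -0.804, -0.018]
contact_force: [-1.3, -1.1, 14.5]
finger_gap: 0.998
```

```bash
python3 pose.py;python3 snap.py 17
```

```text
tcp [0.53621151 0.17169911 0.25339716] tip [0.53728651 0.17483024 0.09343142] yaw 2.09115319014243 need turn -0.04115319014243024 need xy [-0.00328651 -0.00233024] F [-1.29340717 -1.0956116  14.53471033] y [ 0.49714354 -0.86756108 -0.01364052] j6 1.2525702602760527
```

View pics/n17.png

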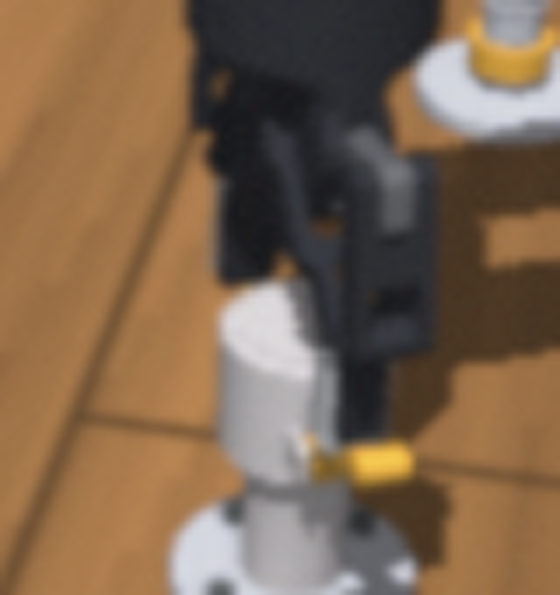

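Emit:
{"name": "jog_arm", "arguments": {"increments": [-0.2, -0.1, -0.2, 0, 0, -0.4, -0.2, -0.4, 0, 0, -0.4, -0.2, -0.5, 0, 0, -0.4, -0.2, -0.6, 0, 0, -0.4, -0.2, -0.7, 0, 0]}}

```text
clock: 17.35
eef_pos: [0.5347, 0.1703, 0.251]
ee_rot: [-3.019, -0.804, -0.034]
contact_force: [0.9, 0.0, 15.5]
finger_gap: 0.995
```

Emit:
{"name": "jog_arm", "arguments": {"increments": [-0.1, -0.05, -0.2, 0, 0, -0.2, -0.1, -0.4, 0, 0, -0.2, -0.1, -0.5, 0, 0, -0.2, -0.1, -0.6, 0, 0, -0.2, -0.1, -0.7, 0, 0]}}

```text
clock: 17.85
eef_pos: [0.5346, 0.1697, 0.248]
ee_rot: [-3.02, -0.804, -0.044]
contact_force: [-1.5, -0.9, 15.9]
finger_gap: 1.002
```

```bash
python3 pose.py;python3 snap.py 18
```

```text
tcp [0.53459244 0.16965385 0.24796526] tip [0.5382593  0.17337332 0.08805053] yaw 2.091362124689872 need turn -0.041362124689872104 need xy [-0.0042593  -0.00087332] F [-1.47862464 -0.93680675 15.91001591] y [ 0.49735193 -0.86750452 -0.00877305] j6 1.248736892770088
```

View pics/n18.png

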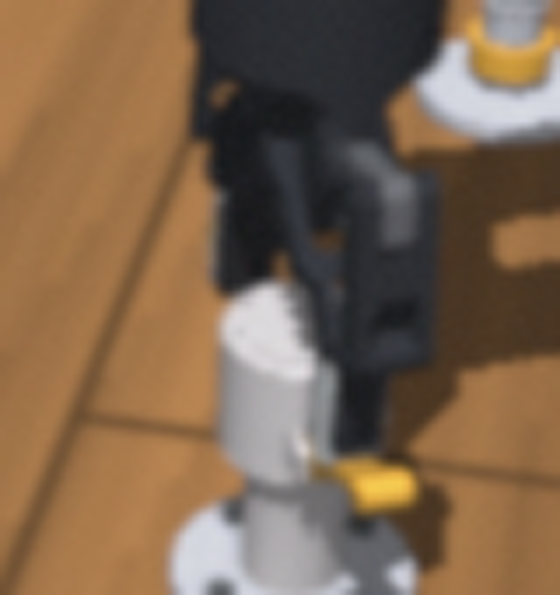

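Emit:
{"name": "jog_arm", "arguments": {"increments": [-0.3, 0, -0.3, 0, 0, -0.5, -0.05, -0.6, 0, 0, -0.5, -0.05, -0.9, 0, 0, -0.5, -0.05, -1.1, 0, 0, -0.5, -0.05, -1.2, 0, 0]}}

```text
clock: 18.4
eef_pos: [0.5323, 0.1697, 0.2407]
ee_rot: [-3.02, -0.804, -0.06]
contact_force: [1.5, 0.0, 17.9]
finger_gap: 0.997
```

```bash
echo 'print("T",s["ft_torque"],"Tv",s["ft_torque"][0]*.868+s["ft_torque"][1]*.497)'>>pose.py;python3 pose.py;python3 snap.py 19
```

```text
tcp [0.53232718 0.16967734 0.24071925] tip [0.53761316 0.17374075 0.08085823] yaw 2.0913510928215153 need turn -0.0413510928215155 need xy [-0.00361316 -0.00124075] F [1.47015418e+00 3.85319963e-03 1.79083653e+01] y [ 0.49735368 -0.86752976 -0.00560566] j6 1.24913804487202
T [-0.03903179 -0.03361512 -0.00133836] Tv -0.05058630906176284
```

View pics/n19.png

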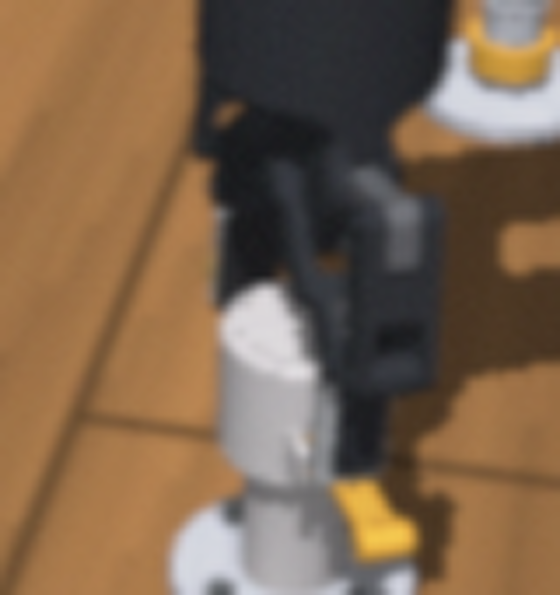

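Emit:
{"name": "jog_arm", "arguments": {"increments": [-0.2, 0, -0.3, 0, 0, -0.4, -0.05, -0.5, 0, 0, -0.4, -0.05, -0.7, 0, 0, -0.4, -0.05, -0.8, 0, 0, -0.4, -0.05, -0.9, 0, 0]}}

```text
clock: 18.95
eef_pos: [0.531, 0.1696, 0.2369]
ee_rot: [-3.02, -0.804, -0.074]
contact_force: [-3.0, -1.5, 19.4]
finger_gap: 0.999
```

```bash
python3 pose.py;sed -i 's/190:275/190:282/; s/fx=7,fy=7/fx=6.5,fy=6.5/' snap.py; python3 snap.py 20
```

```text
tcp [0.53100855 0.16957937 0.23686047] tip [0.53774796 0.17389328 0.07706069] yaw 2.0913718477462275 need turn -0.04137184774622771 need xy [-0.00374796 -0.00139328] F [-2.95692387 -1.51065833 19.42958921] y [ 0.49737802 -0.86753048 -0.00244317] j6 1.2493453061039874
T [-0.16566675  0.23951906  0.02430698] Tv -0.024757764911727417
```

View pics/n20.png

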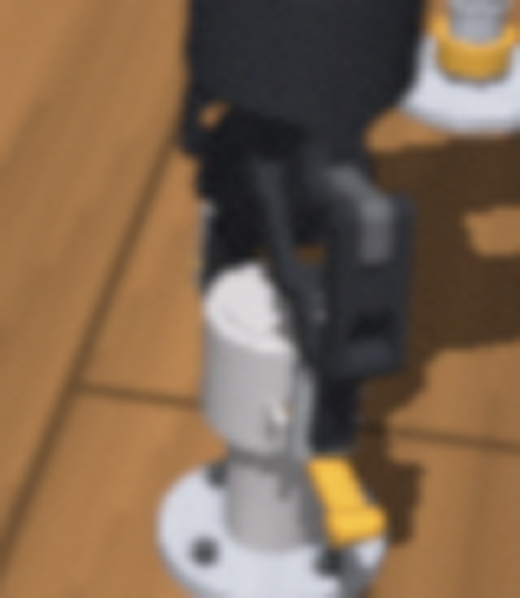

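Emit:
{"name": "jog_arm", "arguments": {"increments": [-0.2, 0, -0.3, 0, 0, -0.3, -0.05, -0.5, 0, 0, -0.4, -0.1, -0.6, 0, 0, -0.4, -0.1, -0.7, 0, 0, -0.4, -0.1, -0.7, 0, 0]}}

```text
clock: 19.5
eef_pos: [0.5296, 0.1691, 0.2345]
ee_rot: [-3.02, -0.804, -0.09]
contact_force: [-0.3, -0.4, 17.4]
finger_gap: 0.997
```

```bash
python3 pose.py; python3 snap.py 21
```

```text
tcp [0.52958168 0.16911921 0.2345318 ] tip [0.53781765 0.17378296 0.07481199] yaw 2.091212938157174 need turn -0.04121293815717397 need xy [-0.00381765 -0.00128296] F [-0.345351   -0.43397723 17.42723074] y [ 4.97241615e-01 -8.67612058e-01  3.06429289e-04] j6 1.2487205195976339
T [ 0.02684579 -0.00357036 -0.01466014] Tv 0.0215276742391474
```

View pics/n21.png

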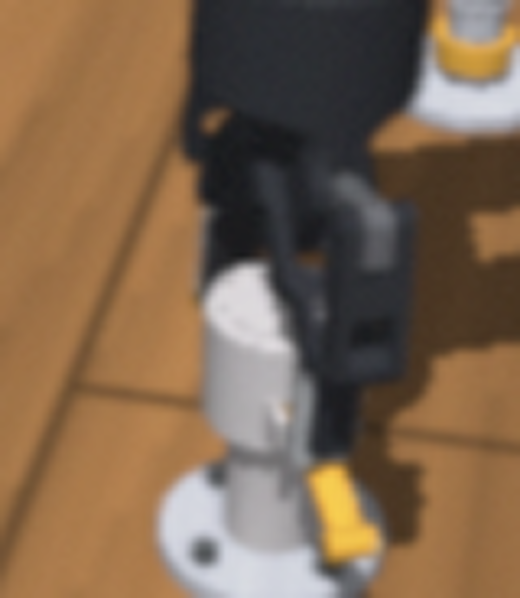

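Emit:
{"name": "jog_arm", "arguments": {"increments": [-0.2, 0, -0.3, 0, 0, -0.3, -0.05, -0.5, 0, 0, -0.4, -0.1, -0.6, 0, 0, -0.4, -0.1, -0.7, 0, 0, -0.4, -0.1, -0.75, 0, 0]}}

```text
clock: 20.05
eef_pos: [0.5282, 0.1687, 0.232]
ee_rot: [-3.02, -0.804, -0.104]
contact_force: [-1.0, -0.6, 19.8]
finger_gap: 0.997
```

Emit:
{"name": "jog_arm", "arguments": {"increments": [-0.2, 0, -0.3, 0, 0, -0.3, -0.05, -0.5, 0, 0, -0.4, -0.1, -0.6, 0, 0, -0.4, -0.1, -0.7, 0, 0, -0.4, -0.1, -0.75, 0, 0]}}

```text
clock: 20.55
eef_pos: [0.5269, 0.1683, 0.2297]
ee_rot: [-3.02, -0.804, -0.119]
contact_force: [-1.5, -0.9, 19.9]
finger_gap: 0.999
```

```bash
python3 pose.py; python3 snap.py 22
```

```text
tcp [0.5268511  0.16833673 0.22965201] tip [0.53800694 0.17371628 0.07013208] yaw 2.090936111977957 need turn -0.04093611197795699 need xy [-0.00400694 -0.00121628] F [-1.49338808 -0.91513794 19.93834331] y [ 0.49699394 -0.86773662  0.00549369] j6 1.24734935998167
T [-0.03900235  0.14789114  0.05319706] Tv 0.03964785633930119
```

View pics/n22.png

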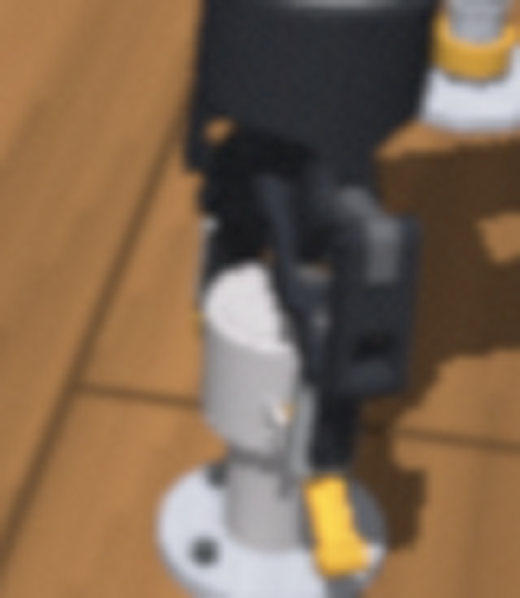

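Emit:
{"name": "jog_arm", "arguments": {"increments": [-0.2, 0, -0.3, 0, 0, -0.3, -0.05, -0.5, 0, 0, -0.4, -0.1, -0.6, 0, 0, -0.4, -0.1, -0.65, 0, 0, -0.4, -0.1, -0.7, 0, 0]}}

```text
clock: 21.1
eef_pos: [0.5257, 0.1679, 0.228]
ee_rot: [-3.019, -0.804, -0.134]
contact_force: [-2.9, -0.8, 21.6]
finger_gap: 1.0
```

```bash
python3 pose.py; python3 snap.py 23
```

```text
tcp [0.52566907 0.16794088 0.22802219] tip [0.53834977 0.17365895 0.06862802] yaw 2.090867178380686 need turn -0.04086717838068621 need xy [-0.00434977 -0.00115895] F [-2.93824828 -0.84870704 21.5666207 ] y [ 0.49692408 -0.86775333  0.00840349] j6 1.2466354603811844
T [0.03363592 0.41411444 0.01581434] Tv 0.23501085194158286
```

View pics/n23.png

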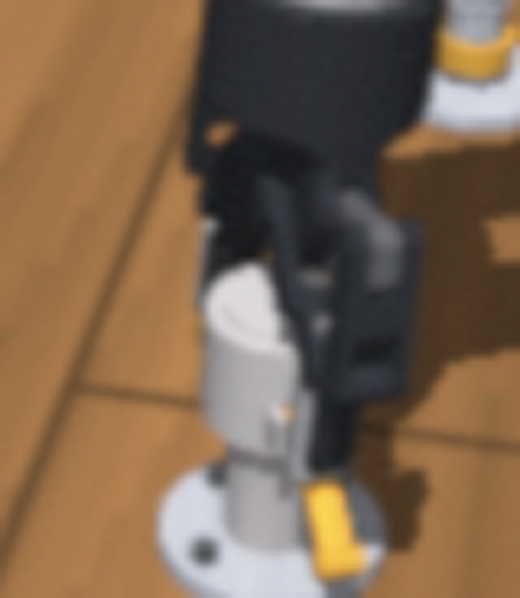

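Emit:
{"name": "jog_arm", "arguments": {"increments": [-0.2, 0, -0.3, 0, 0, -0.3, -0.05, -0.5, 0, 0, -0.4, -0.1, -0.6, 0, 0, -0.4, -0.1, -0.6, 0, 0, -0.4, -0.1, -0.6, 0, 0]}}

```text
clock: 21.65
eef_pos: [0.5244, 0.1676, 0.2276]
ee_rot: [-3.019, -0.803, -0.149]
contact_force: [-3.2, -0.9, 22.2]
finger_gap: 1.005
```

Emit:
{"name": "jog_arm", "arguments": {"increments": [0, 0, 0.5, 0, 0, 0, 0, 1, 0, 0, 0, 0, 2, 0, 0, 0, 0, 4, 0, 0, 0, 0, 7, 0, 0]}}

```text
clock: 22.15
eef_pos: [0.5231, 0.1673, 0.2953]
ee_rot: [-3.019, -0.803, -0.139]
contact_force: [0.4, -0.0, -0.7]
finger_gap: 1.003
```

Emit:
{"name": "jog_arm", "arguments": {"increments": [0, 0, 3, 0, 0, 0, -3, 5, 0, 0, 0, -8, 7, 0, 0, 0, -12, 8, 0, 0, 0, -16, 8, 0, 0]}}

```text
clock: 22.65
eef_pos: [0.523, 0.0057, 0.3773]
ee_rot: [-3.02, -0.804, -0.143]
contact_force: [-0.6, 0.7, -0.6]
finger_gap: 0.997
```

```bash
python3 pose.py; python3 - <<'E'
from ov import *
for k,n in((24,"side"),(24,"top")):
    c=robot.camera(n)[:,:,::-1];cv2.imwrite(f"pics/{n}{k}.png",c)
    if n=="side":
        a=cv2.resize(c[190:290,300:380],None,fx=5.9,fy=5.9,interpolation=cv2.INTER_CUBIC);b=a.copy()
        capdraw(b,"side",(.534,.1725),.060,2.06,300,190,5.9,1.57);cv2.imwrite("pics/n24.png",np.hstack([a[:590],b[:590]])[:, :800] if False else a);cv2.imwrite("pics/o24.png",b)
    else:
        cv2.imwrite("pics/t24.png",cv2.resize(c[185:260,230:310],None,fx=7,fy=7,interpolation=cv2.INTER_CUBIC))
E
```

```text
tcp [0.52303045 0.00570949 0.37733317] tip [0.53663871 0.01153039 0.21801923] yaw 2.09081297893135 need turn -0.04081297893135005 need xy [-0.00263871  0.16096961] F [-0.55855254  0.70158487 -0.58804944] y [ 0.49686595 -0.86776089  0.01073562] j6 0.9363786365814138
T [-0.03041638  0.0236084   0.0364976 ] Tv -0.014668039055471616
```

View pics/n24.png

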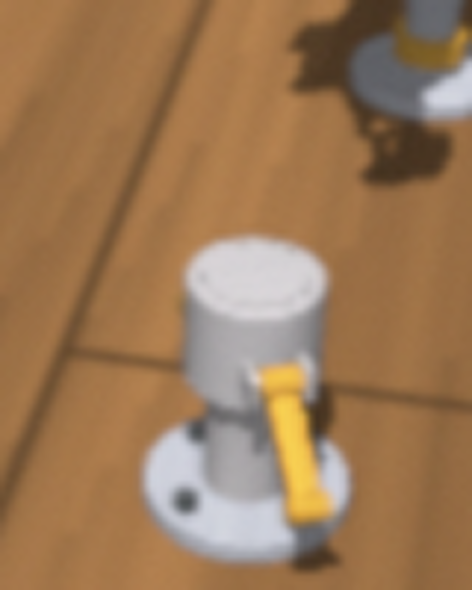

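View pics/o24.png

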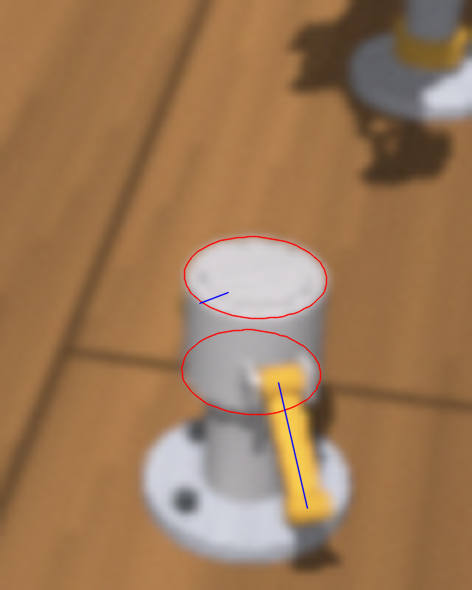

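View pics/t24.png

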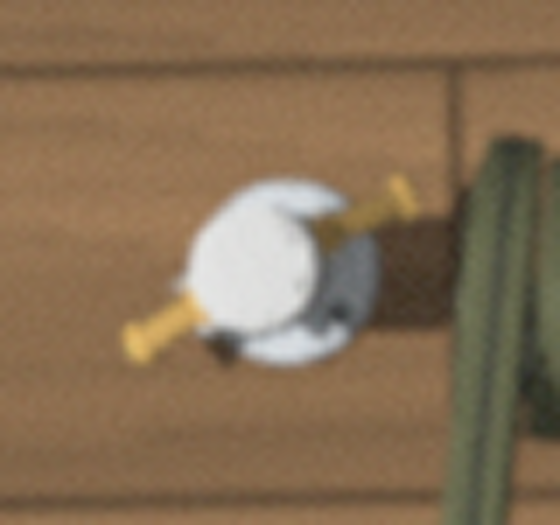

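```bash
python3 - <<'E'
from ov import *
c=cv2.imread("pics/top24.png")
b=cv2.resize(c[198:243,240:295],None,fx=14,fy=14,interpolation=cv2.INTER_CUBIC);cv2.imwrite("pics/t25.png",b)
c=cv2.imread("pics/side24.png")
b=cv2.resize(c[225:285,325:365],None,fx=10,fy=10,interpolation=cv2.INTER_CUBIC);cv2.imwrite("pics/n25.png",b)
E
```

```text
(no output)
```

View pics/t25.png

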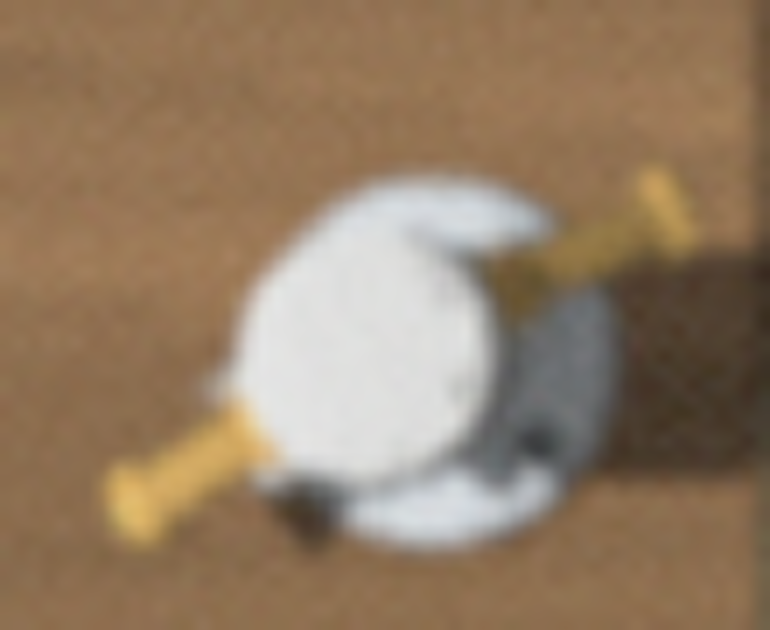

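View pics/n25.png

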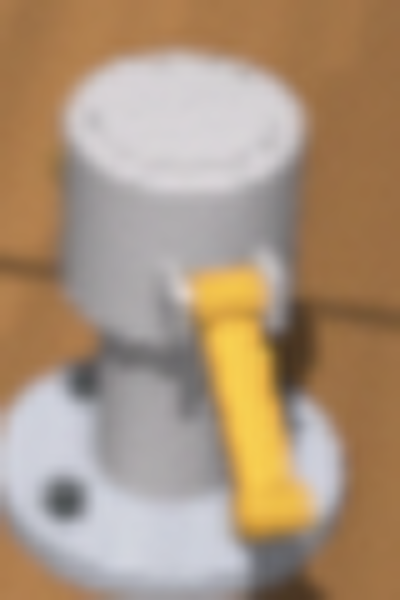

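```bash
python3 - <<'E'
from h import *
from scipy.optimize import brentq
T=lambda x,y,z:atz("top",*crop(x,y,240,198,14),z)
cap=T(368,355,.103);print("cap",cap)
for a in(1.2,1.3,1.4,1.45,1.5,1.57):
    th=np.radians(50)-a;z=.060+.016+.046*np.sin(th)
    n=T(138,503,z);f=T(666,212,z);m=(n+f)/2
    print(a,"pred",.029*2+2*.046*np.cos(th),"meas",np.linalg.norm(n-f),"mid-cap",m[:2]-cap[:2])
# bench open reference (pred 117.1)
T0=lambda x,y,z:atz("top",*crop(x,y,250,180,8),z)
print(np.linalg.norm(T0(437,257,.0512)-T0(726,101,.0512)))
# side: near
S=lambda x,y:crop(x,y,325,225,10)
print("side near px",S(275,510),S(230,290))
from ov import *
u=np.array([np.cos(2.06),np.sin(2.06),0])
for a in(1.2,1.3,1.4,1.5,1.57):
    t=np.radians(50)-a;h=np.array([.534,.1725,.076])+u*.029
    ti=h+u*.046*np.cos(t)+[0,0,.046*np.sin(t)];print(a,proj("side",ti)[0],proj("side",h)[0],proj("side",ti)[0]-proj("side",h)[0])
E
```

```text
cap [0.53507512 0.17169004 0.103     ]
1.2 pred 0.14511502424322217 meas 0.12651705847329914 mid-cap [ 0.0001478  -0.00076772]
1.3 pred 0.14172674601096988 meas 0.1269739635233421 mid-cap [ 0.00022541 -0.0001321 ]
1.4 pred 0.13750189780895855 meas 0.12741050776871035 mid-cap [0.00029956 0.0004752 ]
1.45 pred 0.13508863608803326 meas 0.1276197723709878 mid-cap [0.00033511 0.00076632]
1.5 pred 0.1324826929238735 meas 0.12782232940360647 mid-cap [0.00036952 0.00104811]
1.57 pred 0.12852315836397063 meas 0.12809367996653354 mid-cap [0.00041561 0.0014256 ]
0.12226543496015346
side near px (352.05, 275.55) (347.55, 253.55)
1.2 [353.32650942 272.80522252] [346.66364307 254.38062414] [ 6.66286635 18.42459838]
1.3 [352.93705126 273.89304797] [346.66364307 254.38062414] [ 6.27340819 19.51242382]
1.4 [352.48686477 274.76983655] [346.66364307 254.38062414] [ 5.8232217 20.3892124]
1.5 [351.98173167 275.42920819] [346.66364307 254.38062414] [ 5.3180886  21.04858405]
1.57 [351.59877819 275.75934135] [346.66364307 254.38062414] [ 4.93513512 21.37871721]
```

The top view puts the roller-to-roller span at 128.1 mm, against 128.5 mm expected fully home. The side view puts the near roller at about 1.5–1.57 rad, and the outline of a cap with its mouth at 60 mm fits. The gripper is clear, so I'm handing in.

```bash
python3 -c "
from station import robot
print(robot.hand_in(), robot.state()['clock'])"
```

```text
the job is handed in; nothing more can be done
the job is handed in; nothing more can be done
```

The cap is on the grooved adapter with both cam arms down, and I handed the job in at about 23 s of the 64 s. The hand-in gives no verdict, so the results below are my own camera and force checks.

I gripped the cap by its free sides and set it over the spigot with both arms up. Then I turned the hand a quarter turn and pressed both arms down together with the open fingers. The highest force I read while pressing was about 22 N, below the 28 N that would crush the seal. The force stayed balanced between the two arms most of the way. A small sideways moment appeared only at the end.

**Last checks**
- **Arms:** the roller-to-roller span from the top camera was 128.1 mm, against 128.5 mm expected fully home. The side camera put the near arm at about 1.5–1.57 rad; the far arm was checked only through the span.
- **Cap:** the outline with its mouth 60 mm above the adapter's origin fits the side picture. It is centred within about 1 mm by the top camera.
- **Gripper:** it was lifted and moved clear, with no contact force.

**What disagreed or went unchecked**
- The two cameras differed by several millimetres on single points, worst about 7 mm on the cap's y.
- An early roller reading, scaled by a rough offset, suggested the near arm was short of home. The close-up measurements did not confirm it.
- The hand tilted by about 0.09 rad under load, and its tips sat about 4 mm off to one side. The arms still came down level in the pictures.
- I did not measure the pots and trowel again. The hand stayed above or away from them throughout, and no stray force showed.

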